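Walk a seized sealing insert out of its guide with a mallet

ROBOT

A 6-joint arm with a two-finger parallel gripper is mounted at the origin on the work surface. World frame = base frame: x ahead of the robot, y to its left, z up, the work surface at z = 0. Lengths are in m, angles in rad, forces in N, time in s.
With the tool pointing down it reaches from about 0.3 to 0.875 m from the base axis. Payload 6.4 kg.
Tool frame: the origin (TCP) lies between the finger pads; the fingertips stand 11 mm ahead of it and the grasp point (between the pads) lies 8 mm behind it (ctrl.tcp_to_tips is the y of the fingertips in the tool frame, in m); y points along the fingers, x is the direction in which the jaws open and shut, and the axes are right-handed (so a half turn about y gives the same grasp; the last joint's range is limited). The gripper opens to 85 mm and grips with 20 to 120 N. Pads are 22 mm wide; open, the fingers measure 114 mm over their backs; the gripper's body (76 mm by 85 mm) begins 54 mm behind the grasp point. The pads swing forward as they close: fully open they stand 13 mm farther back than shut.
Start: joints at [-1.387, 0.181, 1.607, -0, 1.354, -0.206], TCP at [0.219, -0.532, 0.242] pointing down, gripper open.
Joint ranges: [-2.99, 2.99], [-0.89, 2.07], [0.3, 2.58], [-1.14, 4.28], [0, 2.63], [-3.12, 3.12]. Speed limits (rad/s): [2.57, 2.57, 3.01, 3.14, 3.14, 3.14].

INTERFACE

Orientations are given as a unit quaternion [w, x, y, z].
In Python, from bench import ctrl gives the robot as it stands.
- The arm moves only by the tool apply_moves, never from a script. Its argument "plan" is text: rows parted by semicolons, each of 7 numbers parted by spaces: the shift along the tool's x, y, z each as a share of 0.05 m, from -1 to 1, then the turn, a rotation vector about the tool's x, y, z each as a share of 0.12 rad, from -1 to 1, then the opening, from 0 (shut) to 1 (fully open). In form: dx dy dz wx wy wz claw; .... A call has exactly 5 rows; each row shifts and turns the commanded pose from where the row before left it, along the tool's axes as they then stand; what a row does not reach is not made up. A row lasts 1/10 s, in which the tool goes at most 50 mm and 8.59 degrees, less where a joint would pass 70% of its speed; a pose out of reach is approached as far as the arm can. A call with a number of a shift or a turn outside -1 to 1 is refused whole. A call with a gripper value outside its range is refused whole. The fingers move at their own pace and stop on an object; the grip force is fixed at half the most. Time passes only in rows, so rows that do not move let the fingers close, or fill a call up. It gives the time, the measured TCP pose, the force and the opening at its end, in the units of the state.
- ctrl.get_obs(): the state, without advancing time (a new reading comes with each control period).
- ctrl.camera(name): name is "scene" or "top"; returns the picture (420x560x3 uint8, red, green, blue); there is no depth.
- ctrl.get_calibration(name): a dict with "intrinsics" (3x3 intrinsics, pixels), "R" (3x3) and "t" (3): a world point X has camera coordinates R X + t. Camera axes: x right, y down, z forward; pixel columns grow to the right and rows downward; lengths in m; the calibration is good to about 2 mm. A picture is of the moment at which its call begins. get_calibration takes no time and is no camera call.
- ctrl.hand_in(): hands the job in, once; it reports no verdict.
Trained networks look in the newest picture that a camera, given by its name, has taken for a name from the list of things; names that differ only in an ending like _2 or _b are one class to them, and where a whole thing is asked for, a point or a joint stands for the part that bears it (a point fixed in the world has none). Each returns a list of dicts, best first, with "score" (0 to 1); they miss things now and then, are a little off and sometimes report something else, mostly with a low value. They report only what shows in the picture. A call takes as long as a camera call. They do not tell look-alikes from the thing itself.
- ctrl.recognise(camera, target): "point" ([x, y, z] in m, in world coordinates, good to about 4 mm: the middle of the surface that is visible of it).
The state is a dict: "time_s": time; "q": joint angles; "dq": joint speeds; "joint_efforts": joint torques, N m; "eef_pos": TCP position; "eef_rot": TCP orientation; "wrist_force": force on the tool from outside, world axes, zero at the start; "torque": the same for the moment, N m; "opening": opening from 0.0 (shut) to 1.0 (fully open).
Only numpy, scipy, OpenCV 4.12 (cv2) and the standard library are available. Lean on these libraries where they do the work, as an engineer would, in place of code of your own. Each camera call takes 0.05 s, during which the arm holds its last target.

TASK

The aluminium sealing insert has seized in its steel guide: take the mallet by its handle and, with light taps on the backs of the two upright lugs in turn, walk the insert forward until both spring plungers have let go of it, keeping your hand off it until then. Lay the mallet flat back on its cork pad, then lift the insert out by its central rib and set it flat, right way up, inside the grey tray. Leave the other things on the bench where they are.

Things in the scene. Friction and masses are not known exactly. Their poses are not given: they have to be found in the camera images.
- guide: Grey painted steel guide fixed to the bench, origin on the bench. Plate 150 mm (x), y -63 to +92 mm, 10 mm thick. Two side walls (inner faces x = -58 and +58, y -17 to +85, tops 32 mm up) form a channel; the insert comes out towards +y. Plunger barrels jut out to x = -106 and +106 at y = +40, tops 30 mm up. The bench behind the insert (-y side) is clear for the mallet.
- plunger_near (a joint): Sprung plunger, -x side of the guide, pinching the insert's shoulder; m inwards: about 0 (-0.003 to 0.003) while it grips, 0.003 once it has let go. They start to slip off the shoulders when the insert has come 24 mm forward of home and are fully off at 30 mm; there is free travel to 40 mm.
- plunger_far (a joint): The same plunger on the +x side.
- lug_near (a point): Point to tap: middle of the back face (-y side) of the insert's lug at its -x side, nearer the robot. Lug 30 mm wide, 18 mm thick (y), top 66 mm above the bench; point 40 mm above the bench. x, y, z as the insert's. Starts at x = -60, y = -75 (+-4) mm in the guide's frame; free when both lugs are at y = -45 or more, free travel to -35.
- lug_far (a point): Same point on the other lug, 120 mm away at x = +60. 10 to 30 N on one lug moves it forward, the insert pivoting about the other side's plunger. When it leads the other lug by about 7 to 11 mm the insert wedges in the channel: then only tapping the other lug helps. More than 90 N is a heavy blow.
- insert_grip (a point): Centre of the insert's rib (60 mm along x, 18 mm thick in y, 22 to 64 mm above the underside), 43 mm above the underside. Insert: 0.6 kg aluminium, slab 22 mm thick, 110 mm wide with an 88 mm waist, y -50 to +80 mm of this point, rear bar 150 mm wide with the two lugs. x from near to far lug, y forward, z up. Underside 10 mm above the bench in the guide.
- mallet: The soft-faced mallet (0.26 kg), lying: origin at its underside, x along the handle towards the head, z up. 186 mm long, 48 mm high.
- mallet_grip (a point): On the axis of the mallet's wooden handle, 45 mm from the head's centre, near the balance point: a good grasp. Handle 20 mm wide (y) by 26 mm high, from x = -120 to +21 mm, with a round 48 mm knob at its end; x towards the head, y along the head's axis. 24 mm above the mallet's underside.
- mallet_head (a point): Centre of the white mallet head, a cylinder 48 mm across and 80 mm long along y: two flat faces, at y = -40 and +40 mm of this point, either may strike.
- pad: Cork pad fixed to the bench, 230 mm (x) by 150 mm (y), 3 mm thick, origin at its underside centre. The mallet starts lying on it.
- tray: Grey open tray fixed to the bench, outside 200 mm (x) by 170 mm (y) by 20 mm high, walls 6 mm, floor 6 mm thick at most; origin at its underside centre. The insert (150 by 130 mm) fits in with its long side along the tray's x, either way round. The pad and the tray may swap sides.
- solvent: Clear bottle, 60 mm across, 165 mm tall, fixed; an obstacle to leave alone. Origin at its underside, as for the other bystanders.
- jar: Capped glass jar, 64 mm across, 85 mm tall; bystander to leave alone.
- sled: Square steel friction sled, 63 x 63 x 28 mm with a stub on top, 46 mm tall in all; bystander to leave alone.
- film_roll: Cardboard roll standing on end, 90 mm across, 70 mm tall; bystander to leave alone.
- cup: White plastic cup, 72 mm across, 85 mm tall; bystander to leave alone.
- wrench: Steel wrench lying flat, 160 mm long; bystander to leave alone.
Things that resemble listed ones, but are neither listed nor needed, are in the scene too. What is shaped like the guide but red is not meant. Of the things shaped like the part that bears lug_near, the aluminium one is meant.

How it is judged:
On the way, in this order (a step that is already met when the one before it is completed fails the run):
1. a tap has knocked one lug ahead of the other (by some 3 mm) (angle between the y axis of insert_grip and the y axis of guide, either way round above 0.025 rad), for 0.04 s.
2. both plungers have let go of the insert, which is still down in its guide (value of joint each of plunger_near, plunger_far above 0.0024 m and horizontal distance between insert_grip and guide below 0.06 m and z of insert_grip in the frame of guide below 0.058 m), for 0.1 s.
3. the mallet lies flat on its pad, let go (x of mallet_head in the frame of pad between -0.115 and 0.115 m and y of mallet_head in the frame of pad between -0.075 and 0.075 m and x of mallet_grip in the frame of pad between -0.115 and 0.115 m and y of mallet_grip in the frame of pad between -0.075 and 0.075 m and z of mallet_grip in the frame of pad below 0.034 m and angle between mallet_grip's own z axis and vertical below 0.15 rad and contact force between mallet and pad above 0.5 N and contact force between the fingers and mallet below 0.1 N and linear speed of mallet below 0.02 m/s and angular speed of mallet below 0.1 rad/s), for 0.2 s.
At the end, for the whole second after the job is handed in: The insert lies flat (within 0.06 rad) on the floor of the tray, at rest, inside its walls; the mallet lies flat on its pad with head centre and grip point over the pad, released and at rest (all of step 3 and x of insert_grip in the frame of tray between -0.035 and 0.035 m and y of insert_grip in the frame of tray between -0.055 and 0.055 m and z of insert_grip in the frame of tray below 0.056 m and angle between insert_grip's own z axis and vertical below 0.06 rad and linear speed of insert below 0.02 m/s and angular speed of insert below 0.1 rad/s); the robot touches nothing.
It fails at once if the hand touches the insert while it is still seized in its guide (contact force between any of the fingers, the arm and insert above 1 N and horizontal distance between insert_grip and guide below 0.09 m and z of insert_grip in the frame of guide below 0.062 m and y of any of lug_near, lug_far in the frame of guide below -0.055 m).
It fails at once if a heavy blow: the mallet presses on the insert with more than 90 N (contact force between mallet and insert above 90 N).
It fails at once if the mallet strikes the insert between the lugs instead of on them (contact force between mallet and insert above 2 N and x of mallet_head in the frame of insert_grip between -0.033 and 0.033 m).
It fails at once if a bystander is moved more than 25 mm (distance of any of jar, sled, film_roll, cup, wrench from where it was at the start of the episode above 0.025 m).
It also fails if it takes over 70 s, if anything falls off the work surface, if the arm or the gripper's body presses on something with over 40 N, if the wrist force passes 120 N, or if a joint passes its speed limit or range.

## Working session

There is one attempt and no reset: what is moved stays moved. The work goes in short steps, Python scripts to look and compute and a tool call to move; the robot and the scene stay as the last step left them, time stands still between calls to the robot, and variables do not carry over. Pictures are saved under pics/ and viewed, and the job is handed in when it is done.

Besides the shell and the picture viewer there is one more tool, called after ">>>" in YAML: its name, and indented under it one key for each argument. apply_moves: Moves the arm, as the interface text tells. Shift numbers are shares of 0.05 m and turn numbers shares of 0.12 rad, none past 1 either way. Its arguments: {"type":"object","properties":{"plan":{"type":"string"}},"required":["plan"]}

```bash
ls; mkdir -p pics; cat > h.py <<'E'
from bench import ctrl
import numpy as np, cv2
def snap(cam,name):
    im=ctrl.camera(cam); cv2.imwrite(f'pics/{name}.png',cv2.cvtColor(im,cv2.COLOR_RGB2BGR)); return im
def proj(cam,X):
    c=ctrl.get_calibration(cam);p=np.array(c['R'])@np.array(X)+np.array(c['t']);p=np.array(c['intrinsics'])@p;return p[:2]/p[2]
def back(cam,u,v,z):
    c=ctrl.get_calibration(cam);R=np.array(c['R']);t=np.array(c['t']);d=R.T@np.linalg.solve(np.array(c['intrinsics']),[u,v,1.]);o=-R.T@t
    return o+d*(z-o[2])/d[2]
E
python3 - <<'E'
from h import *
snap('scene','s0');snap('top','t0')
o=ctrl.get_obs();print(o)
for c in('scene','top'):
    k=ctrl.get_calibration(c);print(c,-np.array(k['R']).T@k['t'])
for n in['guide','insert_grip','lug_near','lug_far','mallet_grip','mallet_head','pad','tray']:
  for c in('scene','top'):
    print(n,c,[(np.round(d['point'],3).tolist(),round(d['score'],2)) for d in ctrl.recognise(c,n)][:4])
E
```

```text
pics
{'time_s': 0.1, 'q': array([-1.38728115e+00,  1.81472129e-01,  1.60793110e+00, -9.06435099e-06,
        1.35379248e+00, -2.06297032e-01]), 'dq': array([ 0.0005325 , -0.00062533, -0.00230022, -0.00030125, -0.0008863 ,
       -0.00111813]), 'joint_efforts': array([ 6.68867360e-04, -4.45878017e+01, -3.52236021e+01, -2.74971662e-04,
        4.18320749e-03, -6.30895101e-06]), 'eef_pos': array([ 0.21843244, -0.53136604,  0.24146004]), 'eef_rot': array([ 0.58777345, -0.58696722,  0.39409343, -0.39329661]), 'wrist_force': array([-0.19113623,  0.13746774,  0.50446055]), 'torque': array([-0.00363582,  0.00020004,  0.01733437]), 'opening': 1.0013174102348747}
scene [1.52083977 0.09414701 0.96096435]
top [0.46082673 0.0029216  1.17878634]
guide scene [([0.271, 0.38, 0.013], 0.95), ([0.645, 0.056, 0.013], 0.92)]
guide top [([0.584, 0.056, 0.011], 0.68), ([0.26, 0.375, 0.014], 0.62), ([0.575, 0.395, 0.036], 0.22)]
insert_grip scene [([0.602, -0.014, 0.03], 0.89)]
insert_grip top [([0.583, -0.011, 0.038], 0.96), ([0.266, -0.23, 0.023], 0.84)]
lug_near scene [([0.292, -0.227, 0.024], 0.75), ([0.596, -0.01, 0.03], 0.61)]
lug_near top [([0.262, -0.229, 0.021], 0.9), ([0.582, -0.013, 0.043], 0.81)]
lug_far scene [([0.596, -0.012, 0.033], 0.87), ([0.294, -0.232, 0.027], 0.81)]
lug_far top [([0.264, -0.228, 0.024], 0.85), ([0.583, -0.012, 0.031], 0.58)]
mallet_grip scene [([0.611, 0.392, 0.041], 0.62)]
mallet_grip top [([0.576, 0.393, 0.042], 0.59)]
mallet_head scene [([0.607, 0.397, 0.041], 0.77), ([0.563, 0.381, 0.005], 0.61)]
mallet_head top [([0.578, 0.395, 0.037], 0.7)]
pad scene [([0.563, 0.38, 0.007], 0.79), ([0.557, -0.363, 0.008], 0.63)]
pad top [([0.543, 0.373, 0.006], 0.68)]
tray scene [([0.557, -0.366, 0.008], 0.55)]
tray top [([0.552, -0.366, 0.006], 0.97)]
```

View pics/t0.png

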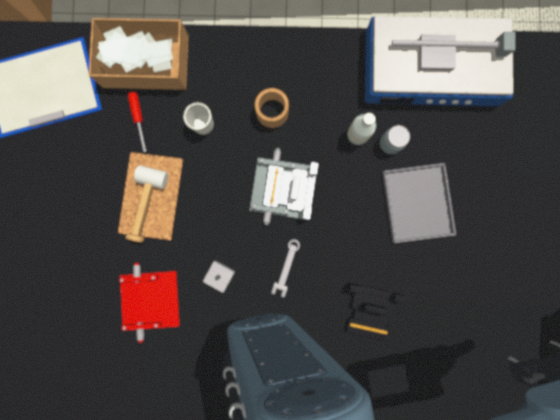

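View pics/s0.png

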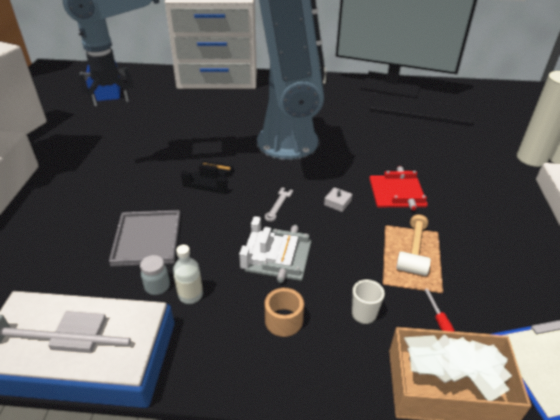

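```bash
python3 - <<'E'
import cv2
t=cv2.imread('pics/t0.png');s=cv2.imread('pics/s0.png')
cv2.imwrite('pics/t0g.png',cv2.resize(t[140:240,235:335],(800,800),interpolation=cv2.INTER_CUBIC)[:600] if 0 else cv2.resize(t[145:230,240:330],None,fx=7,fy=7,interpolation=cv2.INTER_CUBIC))
cv2.imwrite('pics/t0m.png',cv2.resize(t[145:250,105:195],None,fx=5.5,fy=5.5,interpolation=cv2.INTER_CUBIC))
cv2.imwrite('pics/s0g.png',cv2.resize(s[205:290,230:330],None,fx=7,fy=7,interpolation=cv2.INTER_CUBIC))
E
```

```text
(no output)
```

View pics/t0g.png

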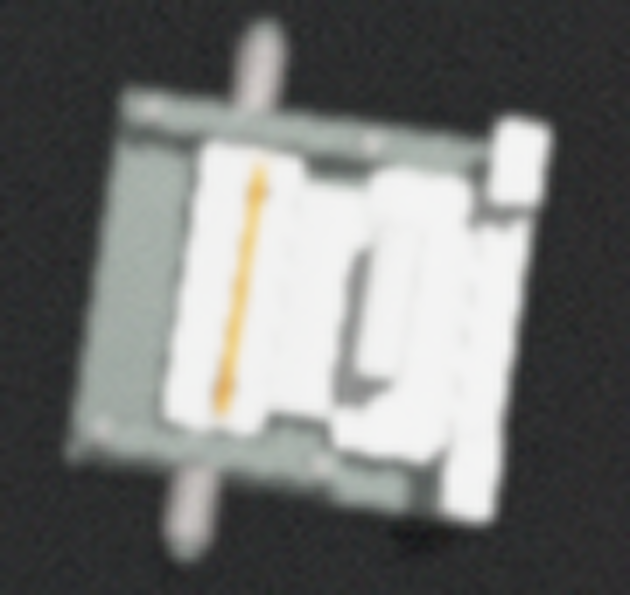

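View pics/t0m.png

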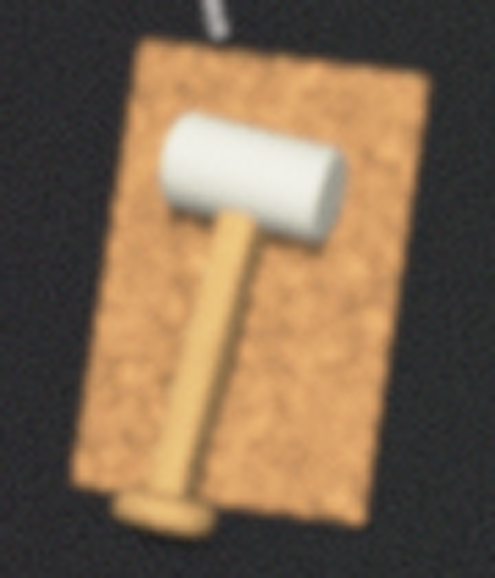

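View pics/s0g.png

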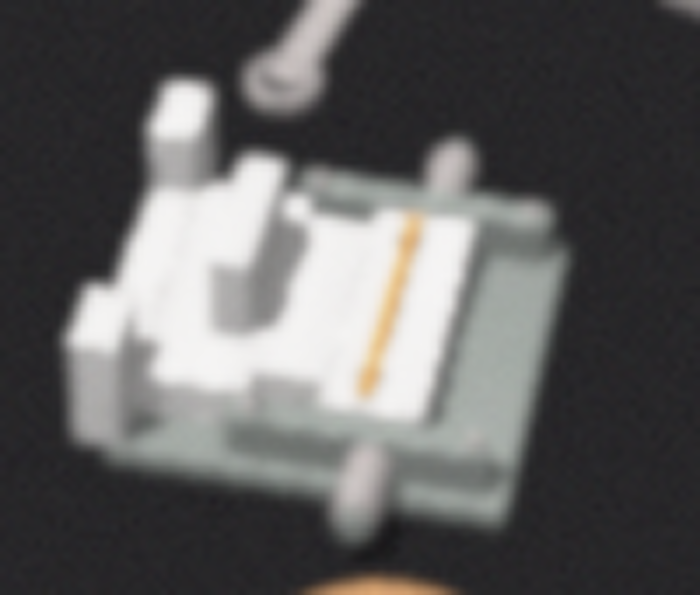

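```bash
python3 - <<'E'
from h import *
def b(x,y,z):return np.round(back('top',240+x/7,145+y/7,z),4)
def a(p,q):d=q-p;return np.degrees(np.arctan2(d[1],d[0])),np.linalg.norm(d[:2])
t1=b(266,20,.022);t2=b(187,560,.022);print('tips',t1,t2,a(t2,t1),(t1+t2)/2)
p1=b(127,115,.010);p2=b(70,455,.01);print('front edge',p1,p2,a(p2,p1))
for n,L in {'far':[(497,115),(553,122),(545,207),(488,200)],'near':[(452,435),(505,440),(494,524),(438,515)]}.items():
    print(n,[b(*q,.066) for q in L])
def c(x,y,z):return np.round(back('top',105+x/5.5,145+y/5.5,z),4)
print('padcorners',[c(x,y,.003) for x,y in[(140,38),(432,72),(368,525),(72,487)]])
h1=c(236,225,.040);h2=c(172,495,.04);print('handle',h1,h2,a(h2,h1))
print('head ends',c(178,145,.038),c(335,185,.03), 'head c', c(255,172,.051))
print('knob',c(165,515,.04))
E
```

```text
tips [0.6978 0.03   0.022 ] [0.4829 0.0546 0.022 ] (np.float64(-6.53032867332469), np.float64(0.21630342114723936)) [0.59035 0.0423  0.022  ]
front edge [0.6603 0.0847 0.01  ] [0.5234 0.1029 0.01  ] (np.float64(-7.572710921406586), np.float64(0.13810448942738973))
far [array([ 0.6546, -0.06  ,  0.066 ]), array([ 0.6524, -0.0813,  0.066 ]), array([ 0.6198, -0.0791,  0.066 ]), array([ 0.6219, -0.0574,  0.066 ])]
near [array([ 0.5321, -0.046 ,  0.066 ]), array([ 0.5308, -0.0661,  0.066 ]), array([ 0.499 , -0.0627,  0.066 ]), array([ 0.5018, -0.0415,  0.066 ])]
padcorners [array([0.6791, 0.4487, 0.003 ]), array([0.6654, 0.2967, 0.003 ]), array([0.4324, 0.319 , 0.003 ]), array([0.4471, 0.4714, 0.003 ])]
handle [0.5797 0.3818 0.04  ] [0.4451 0.4068 0.04  ] (np.float64(-10.52195997365697), np.float64(0.13690200875078495))
head ends [0.6192 0.4135 0.038 ] [0.6023 0.3362 0.03  ] head c [0.605 0.37  0.051]
knob [0.4352 0.4098 0.04  ]
```

```bash
cat >> h.py <<'E'
from scipy.spatial.transform import Rotation as Ro
def Rt():
    w,x,y,z=ctrl.get_obs()['eef_rot'];return Ro.from_quat([x,y,z,w])
def st():
    o=ctrl.get_obs();R=Rt().as_matrix()
    print('t',round(o['time_s'],2),'p',np.round(o['eef_pos'],4),'F',np.round(o['wrist_force'],1),'T',np.round(o['torque'],2),'op',round(o['opening'],3),'q',np.round(o['q'],2))
    print('tool x',np.round(R[:,0],3),'y',np.round(R[:,1],3),'z',np.round(R[:,2],3))
    return np.array(o['eef_pos']),R
def go(p,xdeg=None,p0=None):
    """tool-frame total shift (units .05) and turn (units .12) to reach p with tool x at world yaw xdeg, y down"""
    e,R=st()
    if xdeg is not None:
        a=np.radians(xdeg);x=np.array([np.cos(a),np.sin(a),0]);y=np.array([0,0,-1.]);Rg=np.stack([x,y,np.cross(x,y)],1)
        r=Ro.from_matrix(R.T@Rg).as_rotvec();print('turn units',np.round(r/.12,2))
    print('shift units',np.round(R.T@(np.array(p)-e)/.05,2),'world d',np.round(np.array(p)-e,4))
E
python3 - <<'E'
from h import *
go([.563,.384,.242],79)
go([.563,.384,.242],79-180)
E
```

```text
t 0.9 p [ 0.2185 -0.5319  0.2423] F [ 0.1 -0.7 -0.2] T [-0.01 -0.   -0.02] op 1.004 q [-1.39  0.18  1.61  0.    1.35 -0.21]
tool x [ 0.38  -0.925 -0.   ] y [ 0.  0. -1.] z [0.925 0.38  0.   ]
turn units [ -0.   -21.33   0.  ]
shift units [-1.433e+01  1.000e-02  1.333e+01] world d [ 3.445e-01  9.159e-01 -3.000e-04]
t 0.9 p [ 0.2185 -0.5319  0.2423] F [ 0.1 -0.7 -0.2] T [-0.01 -0.   -0.02] op 1.004 q [-1.39  0.18  1.61  0.    1.35 -0.21]
tool x [ 0.38  -0.925 -0.   ] y [ 0.  0. -1.] z [0.925 0.38  0.   ]
turn units [-0.    4.85 -0.  ]
shift units [-1.433e+01  1.000e-02  1.333e+01] world d [ 3.445e-01  9.159e-01 -3.000e-04]
```

>>> apply_moves:
  plan: "-0.7 0 0.65 0 0.97 0 1; -0.8 0 0.59 0 0.97 0 1; -0.86 0 0.5 0 0.97 0 1; -0.92 0 0.38 0 0.97 0 1; -0.96 0 0.28 0 0.97 0 1"

```text
time_s: 1.4
eef_pos: [0.3058, -0.299, 0.2423]
eef_rot: [-0.448, 0.448, -0.547, 0.547]
wrist_force: [0.8, -0.9, -0.1]
opening: 0.998
```

>>> apply_moves:
  plan: "-0.98 0 0.17 0 0 0 1; -0.98 0 0.17 0 0 0 1; -0.98 0 0.17 0 0 0 1; -0.98 0 0.17 0 0 0 1; -0.98 0 0.17 0 0 0 1"

```text
time_s: 1.9
eef_pos: [0.3945, -0.0665, 0.2428]
eef_rot: [-0.45, 0.449, -0.545, 0.546]
wrist_force: [1.2, -0.6, -0.3]
opening: 0.999
```

```bash
python3 - <<'E'
from h import *
go([.563,.384,.12],79-180)
E
```

```text
t 1.9 p [ 0.3945 -0.0665  0.2428] F [ 1.2 -0.6 -0.3] T [-0.07 -0.01 -0.01] op 0.999 q [-0.47 -0.24  2.02 -0.    1.36  1.3 ]
tool x [-0.191 -0.982  0.   ] y [ 0.001 -0.001 -1.   ] z [ 0.982 -0.191  0.002]
turn units [-0.01 -0.    0.  ]
shift units [-9.49  2.45  1.58] world d [ 0.1685  0.4505 -0.1228]
```

>>> apply_moves:
  plan: "-0.98 0 0.17 0 0 0 1; -0.98 0 0.17 0 0 0 1; -0.98 0.1 0.17 0 0 0 1; -0.98 0.1 0.17 0 0 0 1; -0.98 0.1 0.17 0 0 0 1"

```text
time_s: 2.4
eef_pos: [0.4831, 0.1663, 0.2274]
eef_rot: [-0.45, 0.45, -0.545, 0.546]
wrist_force: [1.4, -2.0, 0.3]
opening: 0.999
```

>>> apply_moves:
  plan: "-0.95 0.3 0.16 0 0 0 1; -0.95 0.3 0.16 0 0 0 1; -0.95 0.3 0.16 0 0 0 1; -0.95 0.3 0.16 0 0 0 1; -0.7 0.3 0.1 0 0 0 1"

```text
time_s: 2.9
eef_pos: [0.5618, 0.379, 0.152]
eef_rot: [0.45, -0.45, 0.545, -0.545]
wrist_force: [1.2, -0.3, 1.4]
opening: 1.0
```

```bash
python3 - <<'E'
from h import *
go([.563,.384,.022],79-180)
snap('top','t1');snap('scene','s1')
E
```

```text
t 2.9 p [0.5618 0.379  0.152 ] F [ 1.2 -0.3  1.4] T [ 0.02 -0.01 -0.01] op 1.0 q [0.42 0.49 1.4  0.   1.25 2.18]
tool x [-0.19  -0.982 -0.001] y [ 0.001  0.001 -1.   ] z [ 0.982 -0.19   0.   ]
turn units [-0.    0.01 -0.01]
shift units [-0.1  2.6  0. ] world d [ 0.0012  0.005  -0.13  ]
```

View pics/s1.png

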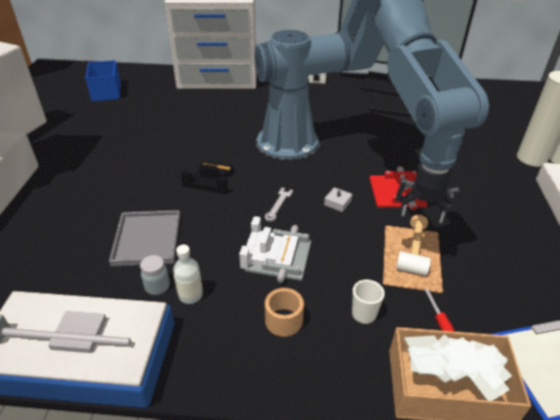

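```bash
python3 - <<'E'
from h import *
print(proj('scene',[.607,.375,.027]),proj('scene',[.563,.384,.027]),proj('scene',[.45,.406,.027]))
import cv2
s=cv2.imread('pics/s1.png');cv2.imwrite('pics/s1m.png',cv2.resize(s[190:300,370:460],None,fx=5,fy=5,interpolation=cv2.INTER_CUBIC))
E
```

```text
[410.09957928 262.52787035] [411.53810304 251.03692392] [414.53906469 223.93197678]
```

View pics/s1m.png

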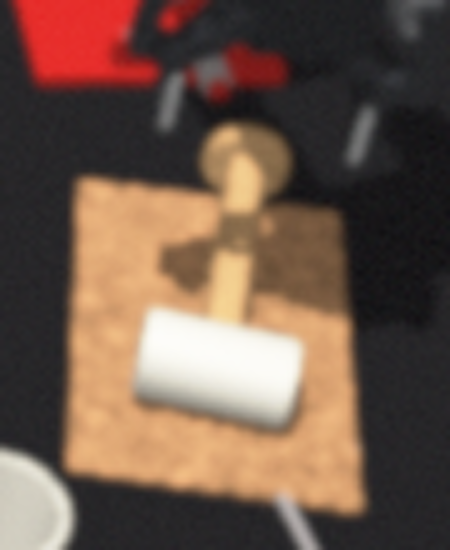

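>>> apply_moves:
  plan: "-0.1 0.6 0 0 0 0 0.8; 0 0.6 0 0 0 0 0.8; 0 0.6 0 0 0 0 0.8; 0 0.4 0 0 0 0 0.8; 0 0 0 0 0 0 0.8"

```text
time_s: 3.5
eef_pos: [0.5598, 0.3791, 0.0395]
eef_rot: [0.447, -0.452, 0.546, -0.545]
wrist_force: [-0.7, -0.3, -0.3]
opening: 0.806
```

```bash
python3 - <<'E'
from h import *
for p in [[.6791,.4487,.003],[.6654,.2967,.003],[.4324,.319,.003],[.4471,.4714,.003],[.5797,.3818,.040],[.4451,.4068,.04],[.607,.375,.051]]: print(p,proj('scene',p),proj('top',p))
def b(x,y,z):return np.round(back('scene',370+x/5,190+y/5,z),4)
print([b(*q,.003) for q in[(75,178),(342,212),(367,515),(63,475)]],b(232,315,.038),b(243,160,.04),b(145,355,.027),b(290,380,.027))
im=snap('top','t2');snap('scene','s2')
im=cv2.imread('pics/t2.png');im2=cv2.imread('pics/s2.png')
a=cv2.resize(im[140:250,100:200],None,fx=4,fy=4,interpolation=cv2.INTER_CUBIC);c=cv2.resize(im2[190:300,360:460],None,fx=4,fy=4,interpolation=cv2.INTER_CUBIC)
cv2.imwrite('pics/c2.png',np.hstack([a,c]))
print(np.array(ctrl.get_calibration('scene')['intrinsics']),ctrl.get_calibration('scene')['R'])
E
```

```text
[0.6791, 0.4487, 0.003] [440.64891658 291.26886504] [130.44343858 151.8988558 ]
[0.6654, 0.2967, 0.003] [380.65151066 283.05562045] [183.5435509  158.09297045]
[0.4324, 0.319, 0.003] [382.54431105 224.12790807] [171.92070311 240.44086816]
[0.4471, 0.4714, 0.003] [435.44123078 230.77787612] [118.07637348 233.55351364]
[0.5797, 0.3818, 0.04] [412.38119118 251.9714932 ] [147.89127314 185.90728507]
[0.4451, 0.4068, 0.04] [415.48622979 219.47533326] [136.27089433 234.9968887 ]
[0.607, 0.375, 0.051] [411.82677628 256.22469223] [149.56354349 175.50009744]
[array([0.4383, 0.3258, 0.003 ]), array([0.4534, 0.4789, 0.003 ]), array([0.6843, 0.4548, 0.003 ]), array([0.6716, 0.3013, 0.003 ])] [0.5806 0.3927 0.038 ] [0.4554 0.4143 0.04  ] [0.6041 0.3461 0.027 ] [0.6153 0.4207 0.027 ]
[[482.91243774   0.         278.07678568]
 [  0.         482.91243774 219.73420829]
 [  0.           0.           1.        ]] [[-0.08610345  0.99625543  0.00782993]
 [ 0.65994163  0.06292095 -0.7486775 ]
 [-0.7463667  -0.05929642 -0.66288814]]
```

View pics/c2.png

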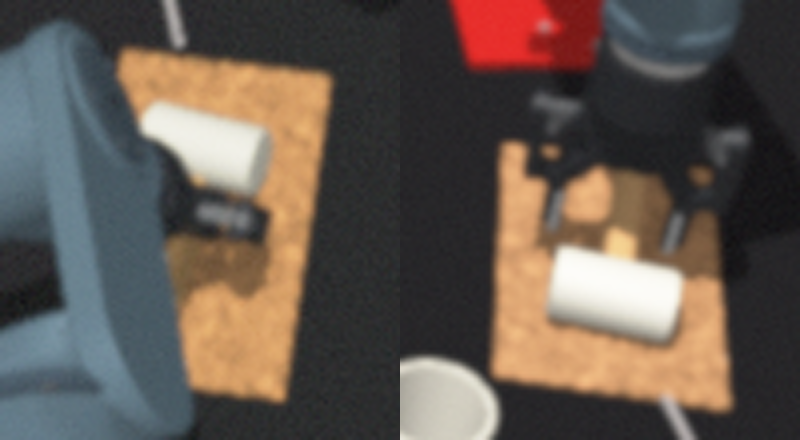

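>>> apply_moves:
  plan: "-0.17 0 0.05 0 0 0 0.8; 0 0.2 0.05 0 0 0 0.8; 0 0.17 0 0 0 0 0.8; 0 0 0 0 0 0 0; 0 0 0 0 0 0 0"

```text
time_s: 4.1
eef_pos: [0.5682, 0.3882, 0.0236]
eef_rot: [0.449, -0.45, 0.546, -0.546]
wrist_force: [-0.5, -0.3, -0.0]
opening: 0.472
```

>>> apply_moves:
  plan: "0 0 0 0 0 0 0; 0 0 0 0 0 0 0; 0 0 0 0 0 0 0; 0 0 0 0 0 0 0; 0 0 0 0 0 0 0"

```text
time_s: 4.6
eef_pos: [0.569, 0.3885, 0.0247]
eef_rot: [-0.45, 0.45, -0.546, 0.546]
wrist_force: [0.1, 0.0, 2.2]
opening: 0.221
```

```bash
python3 - <<'E'
from h import *
st()
im=snap('top','t3');snap('scene','s3')
im=cv2.imread('pics/t3.png');im2=cv2.imread('pics/s3.png')
a=cv2.resize(im[140:250,100:200],None,fx=4,fy=4,interpolation=cv2.INTER_CUBIC);c=cv2.resize(im2[190:300,360:460],None,fx=4,fy=4,interpolation=cv2.INTER_CUBIC)
cv2.imwrite('pics/c3.png',np.hstack([a,c]))
# guide from scene
s=cv2.imread('pics/s0.png')
E
```

```text
t 4.6 p [0.569  0.3885 0.0247] F [0.1 0.  2.2] T [-0.09  0.1  -0.01] op 0.221 q [ 0.43  0.67  1.41 -0.    1.06  2.19]
tool x [-0.191 -0.982 -0.   ] y [ 0.  0. -1.] z [ 0.982 -0.191  0.   ]
```

View pics/c3.png

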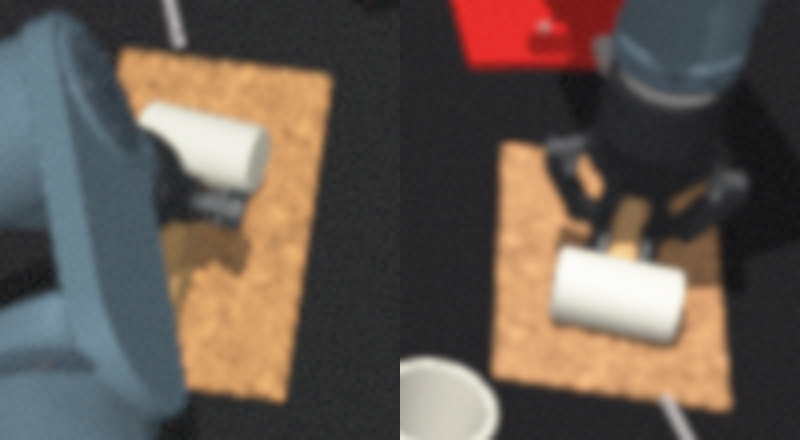

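```bash
python3 - <<'E'
from h import *
def b(x,y,z):return np.round(back('scene',230+x/7,205+y/7,z),4)
print('near back',b(165,80,.066),b(148,132,.066));print('far back',b(95,283,.066),b(66,345,.066))
print('barrels',b(460,140,.024),b(352,545,.02)); print('plate front',b(570,250,.01),b(503,525,.01))
print([ (n,d['point'],d['score']) for n in('guide','solvent') for d in ctrl.recognise('scene',n)])
go([.50,-.10,.2])
E
```

```text
near back [ 0.5057 -0.0558  0.066 ] [ 0.5374 -0.0586  0.066 ]
far back [ 0.6236 -0.0676  0.066 ] [ 0.6569 -0.0738  0.066 ]
barrels [0.4839 0.0631 0.024 ] [0.7038 0.0366 0.02  ]
plate front [0.5305 0.1109 0.01  ] [0.6802 0.0911 0.01  ]
[('guide', [0.6431, 0.0569, 0.0133], 0.67), ('guide', [0.2616, 0.3646, 0.0102], 0.57), ('guide', [0.6201, 0.3872, 0.0388], 0.56), ('guide', [0.37, -0.0027, 0.0058], 0.45), ('solvent', [0.7669, -0.1835, 0.093], 0.97)]
t 4.8 p [0.569  0.3885 0.0247] F [ 0.1 -1.   2.8] T [-0.06  0.03 -0.02] op 0.223 q [0.43 0.67 1.41 0.   1.06 2.19]
tool x [-0.191 -0.982 -0.   ] y [ 0.  0. -1.] z [ 0.982 -0.191  0.   ]
shift units [ 9.85 -3.51  0.51] world d [-0.069  -0.4885  0.1753]
```

>>> apply_moves:
  plan: "0 -0.3 0 0 0 0 0; 0 -0.5 0 0 0 0 0; 0 -0.7 0 0 0 0 0; 0 -0.6 0 0 -0.3 0 0; 0 -0.4 0 0 -0.28 0 0"

```text
time_s: 5.3
eef_pos: [0.5694, 0.3889, 0.1527]
eef_rot: [-0.47, 0.468, -0.529, 0.53]
wrist_force: [0.8, 0.4, -2.3]
opening: 0.222
```

```bash
python3 - <<'E'
from h import *
go([.467,-.130,.04],83-180)
snap('scene','s4')
E
```

```text
t 5.3 p [0.5694 0.3889 0.1527] F [ 0.8  0.4 -2.3] T [-0.01 -0.03 -0.  ] op 0.222 q [0.43 0.51 1.37 0.   1.26 2.12]
tool x [-0.121 -0.993 -0.002] y [ 0.003  0.001 -1.   ] z [ 0.993 -0.121  0.002]
turn units [-0.02  0.01 -0.01]
shift units [10.55  2.24 -0.79] world d [-0.1024 -0.5189 -0.1127]
```

View pics/s4.png

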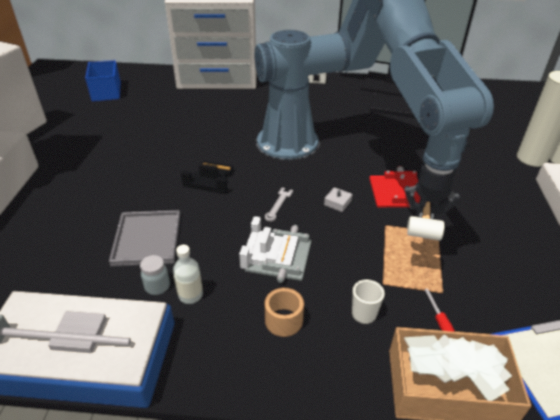

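Mallet held level, head at about (426,228). Carry it behind the near lug.

>>> apply_moves:
  plan: "0.5 0 -0.1 0 0 0 0; 0.9 0 -0.1 0 0 0 0; 1 0 -0.1 0 0 0 0; 1 0 -0.1 0 0 0 0; 1 0 -0.1 0 0 0 0"

```text
time_s: 5.85
eef_pos: [0.5158, 0.1723, 0.1488]
eef_rot: [0.468, -0.469, 0.53, -0.53]
wrist_force: [0.1, -0.3, -1.9]
opening: 0.222
```

>>> apply_moves:
  plan: "1 0 -0.1 0 0 0 0; 1 0 -0.1 0 0 0 0; 1 0 -0.1 0 0 0 0; 1 0 0 0 0 0 0; 1 0 0 0 0 0 0"

```text
time_s: 6.35
eef_pos: [0.4708, -0.0732, 0.1491]
eef_rot: [0.468, -0.468, 0.53, -0.53]
wrist_force: [1.5, -0.1, -2.9]
opening: 0.223
```

>>> apply_moves:
  plan: "0.7 0 0 0 0 0 0; 0.4 0.3 0 0 0 0 0; 0 0.5 0 0 0 0 0; 0 0.5 0 0 0 0 0; 0 0 0 0 0 0 0"

```text
time_s: 6.85
eef_pos: [0.462, -0.1249, 0.081]
eef_rot: [0.467, -0.469, 0.533, -0.527]
wrist_force: [-1.4, 0.7, -3.2]
opening: 0.22
```

```bash
python3 - <<'E'
from h import *
go([.467,-.130,.04],83-180)
snap('scene','s5');snap('top','t5')
im=cv2.imread('pics/t5.png');im2=cv2.imread('pics/s5.png')
a=cv2.resize(im[130:250,240:360],None,fx=3.3,fy=3.3,interpolation=cv2.INTER_CUBIC);c=cv2.resize(im2[180:300,200:320],None,fx=3.3,fy=3.3,interpolation=cv2.INTER_CUBIC)
cv2.imwrite('pics/c5.png',np.hstack([a,c]))
E
```

```text
t 6.85 p [ 0.462  -0.1249  0.081 ] F [-1.4  0.7 -3.2] T [0.03 0.05 0.01] op 0.22 q [-0.51  0.19  1.96  0.    1.    1.18]
tool x [-0.124 -0.992 -0.003] y [-0.007  0.004 -1.   ] z [ 0.992 -0.124 -0.007]
turn units [ 0.06 -0.02 -0.03]
shift units [0.09 0.82 0.12] world d [ 0.005  -0.0051 -0.041 ]
```

View pics/c5.png

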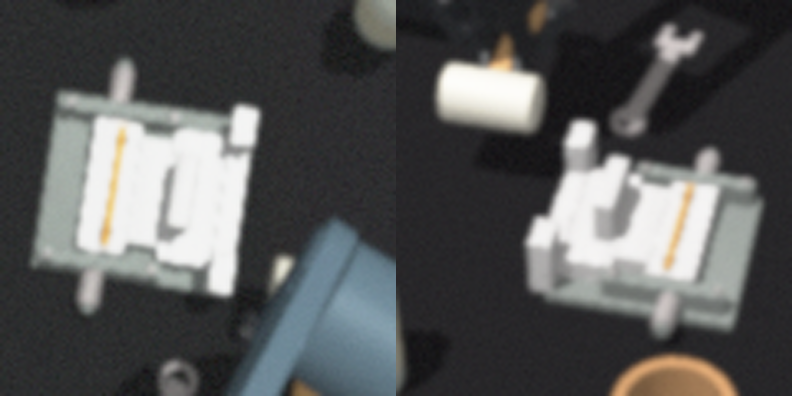

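```bash
python3 - <<'E'
from h import *
print(proj('scene',[.5037,-.130,.083]),back('scene',228.8,209.4,.095))
print(back('top',240+285/3.3,130+258/3.3,.09))
go([.467,-.130,.04],83-180)
E
```

```text
[227.23322314 209.73531782] [ 0.51577143 -0.12285917  0.095     ]
[ 0.52952539 -0.10130927  0.09      ]
t 6.95 p [ 0.4647 -0.1259  0.0842] F [-0.  -0.3 -1.4] T [ 0.03 -0.04 -0.01] op 0.221 q [-0.51  0.19  1.96  0.    1.    1.18]
tool x [-0.123 -0.992 -0.001] y [-0.001  0.001 -1.   ] z [ 0.992 -0.123 -0.002]
turn units [ 0.01 -0.01 -0.01]
shift units [0.08 0.88 0.06] world d [ 0.0023 -0.0041 -0.0442]
```

>>> apply_moves:
  plan: "0.1 0.4 0.1 0 0 0 0; 0 0.4 0 0 0 0 0; 0 0 0 0 0 0 0; 0 0 0 0 0 0 0; 0 0 0 0 0 0 0"

```text
time_s: 7.45
eef_pos: [0.4707, -0.1322, 0.046]
eef_rot: [-0.469, 0.468, -0.529, 0.531]
wrist_force: [0.8, -0.1, -2.6]
opening: 0.221
```

```bash
python3 - <<'E'
from h import *
go([.467,-.130,.04],83-180)
snap('scene','s6');snap('top','t6')
im=cv2.imread('pics/t6.png');im2=cv2.imread('pics/s6.png')
a=cv2.resize(im[130:250,240:360],None,fx=3.3,fy=3.3,interpolation=cv2.INTER_CUBIC);c=cv2.resize(im2[180:300,200:320],None,fx=3.3,fy=3.3,interpolation=cv2.INTER_CUBIC)
cv2.imwrite('pics/c6.png',np.hstack([a,c]))
E
```

```text
t 7.45 p [ 0.4707 -0.1322  0.046 ] F [ 0.8 -0.1 -2.6] T [ 0.01 -0.05 -0.02] op 0.221 q [-0.52  0.27  1.95  0.    0.91  1.18]
tool x [-0.122 -0.993  0.001] y [ 0.002 -0.001 -1.   ] z [ 0.993 -0.122  0.003]
turn units [-0.02 -0.    0.01]
shift units [-0.04  0.12 -0.08] world d [-0.0037  0.0022 -0.006 ]
```

View pics/c6.png

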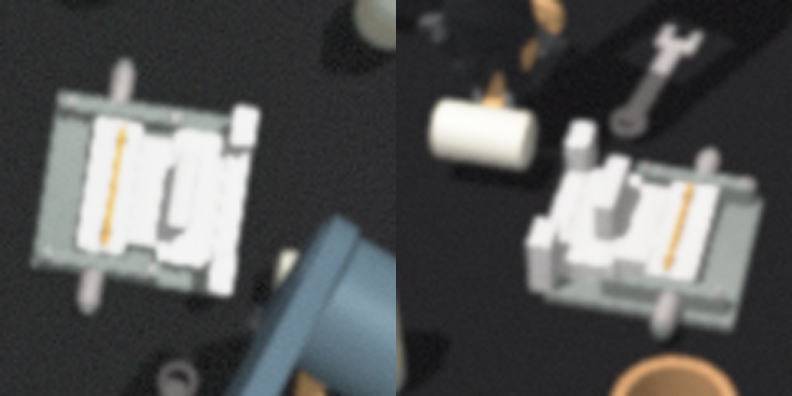

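>>> apply_moves:
  plan: "-0.2 0.1 -0.06 0 0 0 0; -0.2 0 0 0 0 0 0; -0.1 0 0 0 0 0 0; 0 0 0 0 0 0 0; 0 0 0 0 0 0 0"

```text
time_s: 8.05
eef_pos: [0.4698, -0.1064, 0.0394]
eef_rot: [-0.469, 0.469, -0.529, 0.53]
wrist_force: [0.8, -0.2, -3.0]
opening: 0.219
```

>>> apply_moves:
  plan: "-0.04 0 0 0 0 0 0; -0.04 0 0 0 0 0 0; -0.04 0 0 0 0 0 0; 0 0 0 0 0 0 0; 0 0 0 0 0 0 0"

```text
time_s: 8.55
eef_pos: [0.4704, -0.1007, 0.0393]
eef_rot: [0.468, -0.468, 0.53, -0.53]
wrist_force: [0.4, 0.4, -2.2]
opening: 0.221
```

```bash
python3 - <<'E'
from h import *
st()
snap('scene','s7');snap('top','t7')
im=cv2.imread('pics/t7.png');im2=cv2.imread('pics/s7.png')
a=cv2.resize(im[130:250,240:360],None,fx=3.3,fy=3.3,interpolation=cv2.INTER_CUBIC);c=cv2.resize(im2[180:300,200:320],None,fx=3.3,fy=3.3,interpolation=cv2.INTER_CUBIC)
cv2.imwrite('pics/c7.png',np.hstack([a,c]))
E
```

```text
t 8.55 p [ 0.4704 -0.1007  0.0393] F [ 0.4  0.4 -2.2] T [-0.04  0.    0.02] op 0.221 q [-0.46  0.27  1.97 -0.    0.9   1.24]
tool x [-0.122 -0.993  0.   ] y [-0. -0. -1.] z [ 0.993 -0.122 -0.   ]
```

View pics/c7.png

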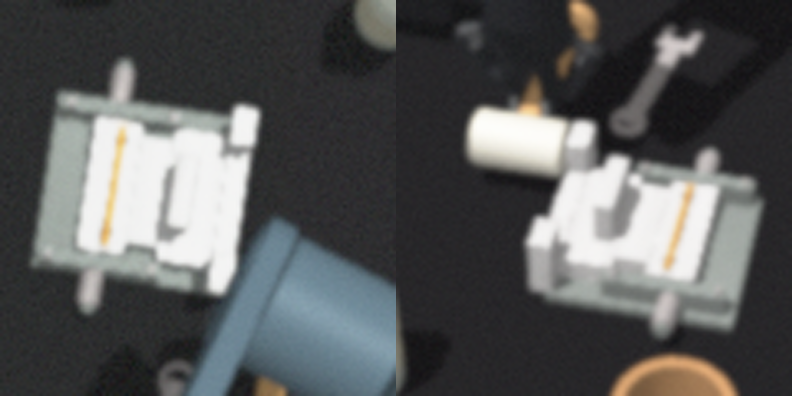

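>>> apply_moves:
  plan: "-0.04 0 0 0 0 0 0; -0.04 0 0 0 0 0 0; -0.04 0 0 0 0 0 0; -0.02 0 0 0 0 0 0; 0 0 0 0 0 0 0"

```text
time_s: 9.15
eef_pos: [0.471, -0.095, 0.0394]
eef_rot: [-0.468, 0.469, -0.529, 0.53]
wrist_force: [-2.8, -8.2, -3.1]
opening: 0.221
```

```bash
python3 - <<'E'
from h import *
st()
E
```

```text
t 9.15 p [ 0.471  -0.095   0.0394] F [-2.8 -8.2 -3.1] T [-1.19  0.46 -0.16] op 0.221 q [-0.45  0.27  1.97 -0.    0.9   1.25]
tool x [-0.122 -0.993  0.002] y [-0.001 -0.002 -1.   ] z [ 0.993 -0.122 -0.   ]
```

>>> apply_moves:
  plan: "-0.04 0 0 0 0 0 0; -0.03 0 0 0 0 0 0; 0 0 0 0 0 0 0; 0 0 0 0 0 0 0; 0 0 0 0 0 0 0"

```text
time_s: 9.65
eef_pos: [0.4708, -0.0927, 0.0394]
eef_rot: [-0.467, 0.47, -0.529, 0.53]
wrist_force: [-6.0, -13.7, -1.8]
opening: 0.22
```

>>> apply_moves:
  plan: "-0.04 0 0 0 0 0 0; -0.03 0 0 0 0 0 0; 0 0 0 0 0 0 0; 0 0 0 0 0 0 0; 0 0 0 0 0 0 0"

```text
time_s: 10.15
eef_pos: [0.4703, -0.0906, 0.0394]
eef_rot: [-0.466, 0.471, -0.529, 0.53]
wrist_force: [-13.1, -21.7, 1.2]
opening: 0.22
```

```bash
python3 - <<'E'
from h import *
st()
snap('scene','s8')
im=cv2.imread('pics/s7.png');im2=cv2.imread('pics/s8.png')
f=lambda i:cv2.resize(i[190:290,210:320],None,fx=3.6,fy=3.6,interpolation=cv2.INTER_CUBIC)
cv2.imwrite('pics/c8.png',np.hstack([f(im),f(im2)]))
E
```

```text
t 10.15 p [ 0.4703 -0.0906  0.0394] F [-13.1 -21.7   1.2] T [-3.27  1.87 -0.84] op 0.22 q [-0.43  0.27  1.98 -0.01  0.9   1.27]
tool x [-0.123 -0.992  0.006] y [-0.004 -0.006 -1.   ] z [ 0.992 -0.123 -0.003]
```

View pics/c8.png

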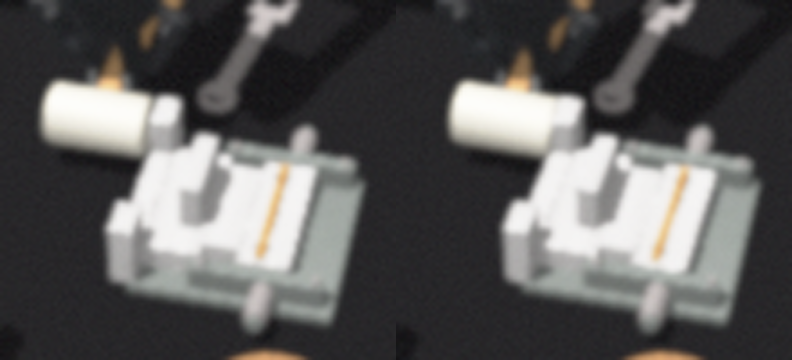

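```bash
cat >> h.py <<'E'
def shift(a,b,u,v,w=12,h=12,s=4):
    g=lambda n:cv2.cvtColor(cv2.imread(f'pics/{n}.png'),cv2.COLOR_BGR2GRAY).astype(np.float32)
    A,B=g(a),g(b)
    T=cv2.resize(A[v-h:v+h,u-w:u+w],None,fx=10,fy=10,interpolation=cv2.INTER_CUBIC)
    S=cv2.resize(B[v-h-s:v+h+s,u-w-s:u+w+s],None,fx=10,fy=10,interpolation=cv2.INTER_CUBIC)
    r=cv2.matchTemplate(S,T,cv2.TM_CCOEFF_NORMED);_,m,_,l=cv2.minMaxLoc(r)
    return round(l[0]/10-s,2),round(l[1]/10-s,2),round(m,3)
E
python3 - <<'E'
from h import *
for n,(u,v) in {'near':(259,224),'far':(244,258),'rib':(266,240),'orange':(287,248),'plateF':(309,262),'barrel':(295,229)}.items():
    print(n,shift('s7','s8',u,v,7,8), shift('s0','s8',u,v,7,8))
print((proj('scene',[.518,-.051,.05])-proj('scene',[.5192,-.061,.05])))
E
```

```text
near (1.2, 0.0, 0.985) (1.3, -0.1, 0.964)
far (0.0, -0.2, 0.998) (0.0, -0.2, 0.998)
rib (0.6, 0.2, 0.995) (0.6, 0.2, 0.995)
orange (0.2, 1.5, 0.949) (0.0, 2.0, 0.948)
plateF (0.0, 0.0, 1.0) (0.0, 0.0, 1.0)
barrel (0.0, 0.0, 0.994) (0.0, 0.0, 0.994)
[ 3.57765262 -0.05862505]
```

>>> apply_moves:
  plan: "-0.04 0 0 0 0 0 0; -0.02 0 0 0 0 0 0; 0 0 0 0 0 0 0; 0 0 0 0 0 0 0; 0 0 0 0 0 0 0"

```text
time_s: 10.7
eef_pos: [0.4693, -0.0891, 0.0392]
eef_rot: [-0.465, 0.472, -0.53, 0.53]
wrist_force: [-20.2, -30.8, 3.4]
opening: 0.222
```

```bash
cat >> h.py <<'E'
def prog(name,ref='s0'):
    snap('scene',name)
    for n,(u,v) in {'near':(259,224),'far':(244,258),'rib':(266,240)}.items():
        r=shift(ref,name,u,v,7,8,14); print(n,r,'mm',round(r[0]*2.8,1))
E
python3 - <<'E'
from h import *
st();prog('s9')
E
```

```text
t 10.7 p [ 0.4693 -0.0891  0.0392] F [-20.2 -30.8   3.4] T [-4.53  2.89 -1.19] op 0.222 q [-0.43  0.27  1.98 -0.01  0.9   1.27]
tool x [-0.123 -0.992  0.008] y [-0.007 -0.007 -1.   ] z [ 0.992 -0.123 -0.006]
near (1.7, -0.2, 0.96) mm 4.8
far (0.1, -0.6, 0.997) mm 0.3
rib (0.9, 0.1, 0.993) mm 2.5
```

>>> apply_moves:
  plan: "0.3 0 0 0 0 0 0; 0.35 0 0 0 0 0 0; 0.1 0 0.5 0 0 0 0; 0 0 0.9 0 0 0 0; 0 0 0.9 0 0 0 0"

```text
time_s: 11.25
eef_pos: [0.583, -0.1355, 0.0393]
eef_rot: [0.468, -0.468, 0.53, -0.53]
wrist_force: [0.5, -0.4, -2.6]
opening: 0.221
```

```bash
python3 - <<'E'
from h import *
go([.588,-.125,.04],-97);prog('s10');snap('top','t10')
im=cv2.imread('pics/t10.png');im2=cv2.imread('pics/s10.png')
a=cv2.resize(im[130:250,240:360],None,fx=3.3,fy=3.3,interpolation=cv2.INTER_CUBIC);c=cv2.resize(im2[180:300,200:320],None,fx=3.3,fy=3.3,interpolation=cv2.INTER_CUBIC)
cv2.imwrite('pics/c10.png',np.hstack([a,c]))
E
```

```text
t 11.25 p [ 0.583  -0.1355  0.0393] F [ 0.5 -0.4 -2.6] T [-0.    0.03 -0.05] op 0.221 q [-0.43  0.48  1.67  0.    0.99  1.27]
tool x [-0.123 -0.992 -0.   ] y [-0.  0. -1.] z [ 0.992 -0.123 -0.   ]
turn units [ 0.   -0.01 -0.  ]
shift units [-0.22 -0.01  0.07] world d [0.005  0.0105 0.0007]
near (1.7, 1.3, 0.857) mm 4.8
far (0.2, -0.9, 0.997) mm 0.6
rib (0.6, 1.6, 0.797) mm 1.7
```

View pics/c10.png

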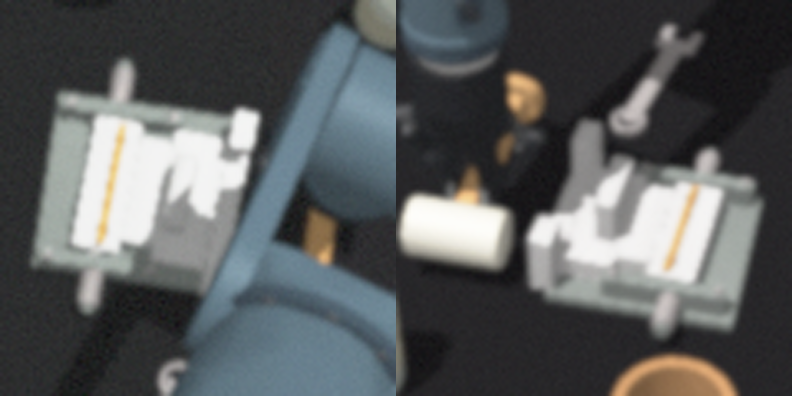

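>>> apply_moves:
  plan: "-0.2 0 0.04 0 0 0 0; -0.16 0 0 0 0 0 0; -0.04 0 0 0 0 0 0; -0.04 0 0 0 0 0 0; -0.04 0 0 0 0 0 0"

```text
time_s: 11.85
eef_pos: [0.5866, -0.1112, 0.0396]
eef_rot: [-0.468, 0.468, -0.53, 0.53]
wrist_force: [0.3, -0.2, -2.2]
opening: 0.217
```

>>> apply_moves:
  plan: "-0.04 0 0 0 0 0 0; -0.04 0 0 0 0 0 0; -0.04 0 0 0 0 0 0; 0 0 0 0 0 0 0; 0 0 0 0 0 0 0"

```text
time_s: 12.35
eef_pos: [0.588, -0.1079, 0.0398]
eef_rot: [-0.468, 0.468, -0.529, 0.531]
wrist_force: [-0.4, -8.7, -4.6]
opening: 0.227
```

```bash
python3 - <<'E'
from h import *
st();prog('s11')
E
```

```text
t 12.35 p [ 0.588  -0.1079  0.0398] F [-0.4 -8.7 -4.6] T [-1.23  0.05 -0.45] op 0.227 q [-0.38  0.48  1.67 -0.    0.99  1.32]
tool x [-0.124 -0.992  0.003] y [ 0.001 -0.003 -1.   ] z [ 0.992 -0.124  0.002]
near (2.2, 0.5, 0.87) mm 6.2
far (12.6, 4.0, 0.799) mm 35.3
rib (1.4, 1.3, 0.8) mm 3.9
```

>>> apply_moves:
  plan: "-0.04 0 0.01 0 0 0 0; -0.04 0 0.01 0 0 0 0; -0.03 0 0.01 0 0 0 0; 0 0 0 0 0 0 0; 0 0 0 0 0 0 0"

```text
time_s: 12.9
eef_pos: [0.5914, -0.1046, 0.0405]
eef_rot: [-0.468, 0.468, -0.528, 0.533]
wrist_force: [1.5, -14.2, -5.0]
opening: 0.225
```

```bash
cat >> h.py <<'E'
def shift(a,b,u,v,w=12,h=12,s=4,sv=2):
    g=lambda n:cv2.GaussianBlur(cv2.cvtColor(cv2.imread(f'pics/{n}.png'),cv2.COLOR_BGR2GRAY).astype(np.float32),(0,0),.7)
    A,B=g(a),g(b)
    T=cv2.resize(A[v-h:v+h,u-w:u+w],None,fx=10,fy=10,interpolation=cv2.INTER_CUBIC)
    S=cv2.resize(B[v-h-sv:v+h+sv,u-w-4:u+w+s],None,fx=10,fy=10,interpolation=cv2.INTER_CUBIC)
    r=cv2.matchTemplate(S,T,cv2.TM_CCOEFF_NORMED);_,m,_,l=cv2.minMaxLoc(r)
    return round(l[0]/10-4,2),round(l[1]/10-sv,2),round(m,3)
def crop(name):
    i=cv2.imread(f'pics/{name}.png');cv2.imwrite(f'pics/{name}c.png',cv2.resize(i[190:290,220:330],None,fx=6,fy=6,interpolation=cv2.INTER_CUBIC))
E
python3 - <<'E'
from h import *
st();prog('s12');crop('s12')
E
```

```text
t 12.9 p [ 0.5914 -0.1046  0.0405] F [  1.5 -14.2  -5. ] T [-2.4  -0.13 -0.49] op 0.225 q [-0.37  0.48  1.67 -0.    0.99  1.33]
tool x [-0.124 -0.992  0.005] y [ 0.004 -0.006 -1.   ] z [ 0.992 -0.124  0.005]
near (2.3, 0.8, 0.848) mm 6.4
far (13.6, 2.0, 0.738) mm 38.1
rib (2.2, 1.6, 0.797) mm 6.2
```

View pics/s12c.png

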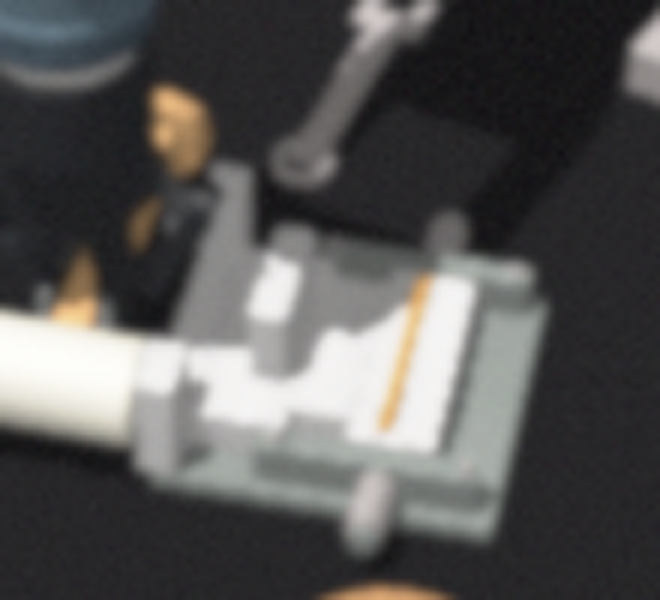

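>>> apply_moves:
  plan: "-0.04 0 -0.02 0 0 0 0; -0.04 0 -0.02 0 0 0 0; -0.03 0 0 0 0 0 0; 0 0 0 0 0 0 0; 0 0 0 0 0 0 0"

```text
time_s: 13.45
eef_pos: [0.5922, -0.101, 0.0418]
eef_rot: [-0.468, 0.468, -0.526, 0.535]
wrist_force: [5.6, -20.9, -4.5]
opening: 0.221
```

```bash
python3 - <<'E'
from h import *
st();prog('s13');crop('s13')
for n in('s10','s11','s12','s13'): print(n,shift('s0',n,251,258,4,8,14),shift('s10',n,251,258,4,8,8))
E
```

```text
t 13.45 p [ 0.5922 -0.101   0.0418] F [  5.6 -20.9  -4.5] T [-3.47 -0.81 -0.74] op 0.221 q [-0.36  0.48  1.67 -0.01  0.98  1.34]
tool x [-0.125 -0.992  0.008] y [ 0.009 -0.009 -1.   ] z [ 0.992 -0.125  0.01 ]
near (2.5, 0.6, 0.779) mm 7.0
far (14.0, 2.0, 0.681) mm 39.2
rib (3.2, 1.7, 0.788) mm 9.0
s10 (0.2, -0.8, 0.996) (0.0, 0.0, 0.999)
s11 (0.9, -0.7, 0.996) (0.7, 0.2, 0.996)
s12 (2.1, 0.2, 0.997) (1.9, 1.1, 0.997)
s13 (3.6, 0.3, 0.992) (3.4, 1.2, 0.981)
```

View pics/s13c.png

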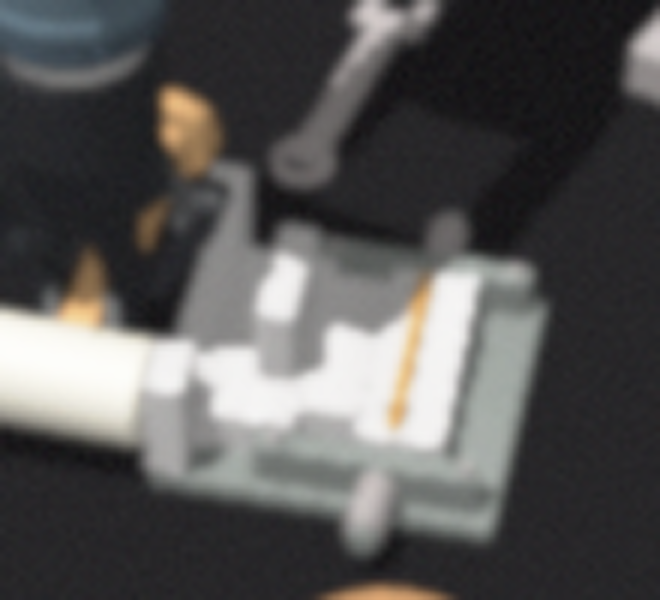

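>>> apply_moves:
  plan: "0.3 0 0 0 0 0 0; 0.3 0.03 -0.1 0 0 0 0; 0 0.03 -0.6 0 0 0 0; 0 0 -0.9 0 0 0 0; 0 0 -0.84 0 0 0 0"

```text
time_s: 14.0
eef_pos: [0.4612, -0.1091, 0.0356]
eef_rot: [0.468, -0.469, 0.53, -0.529]
wrist_force: [-0.2, -0.6, -2.7]
opening: 0.221
```

```bash
python3 - <<'E'
from h import *
go([.471,-.092,.04],-97);prog('s14');crop('s14')
print(shift('s0','s14',251,258,4,8,14))
E
```

```text
t 14.0 p [ 0.4612 -0.1091  0.0356] F [-0.2 -0.6 -2.7] T [-0.04 -0.01 -0.03] op 0.221 q [-0.48  0.27  1.99  0.    0.89  1.21]
tool x [-0.122 -0.992 -0.001] y [-0.002  0.001 -1.   ] z [ 0.992 -0.122 -0.002]
turn units [ 0.01 -0.   -0.01]
shift units [-0.36 -0.09  0.15] world d [0.0098 0.0171 0.0044]
near (1.6, 0.7, 0.993) mm 4.5
far (3.1, 1.1, 0.998) mm 8.7
rib (2.5, 0.7, 0.991) mm 7.0
(3.1, 1.0, 0.993)
```

View pics/s14c.png

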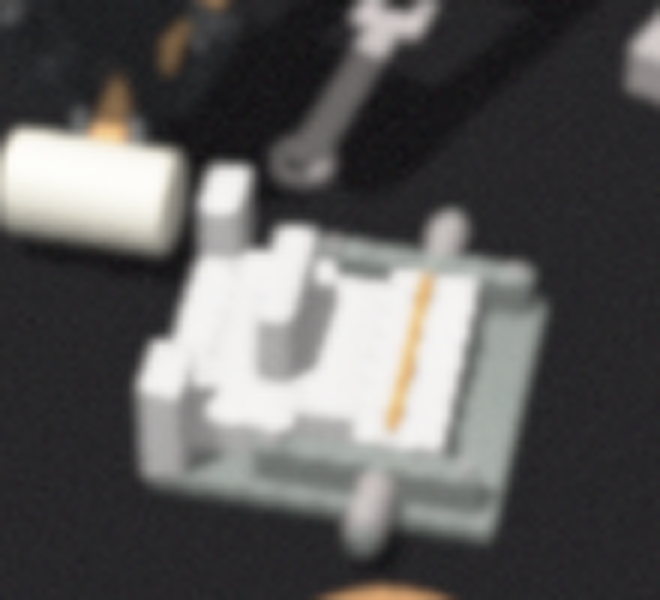

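>>> apply_moves:
  plan: "-0.15 -0.05 0.1 0 0 0 0; -0.12 0 0.05 0 0 0 0; -0.04 0 0 0 0 0 0; -0.04 0 0 0 0 0 0; -0.04 0 0 0 0 0 0"

```text
time_s: 14.55
eef_pos: [0.4741, -0.0911, 0.0388]
eef_rot: [-0.469, 0.469, -0.529, 0.53]
wrist_force: [-2.4, -8.8, -1.6]
opening: 0.226
```

>>> apply_moves:
  plan: "-0.05 0 0 0 0 0 0; -0.05 0 -0.02 0 0 0 0; -0.04 0 -0.02 0 0 0 0; 0 0 0 0 0 0 0; 0 0 0 0 0 0 0"

```text
time_s: 15.05
eef_pos: [0.4721, -0.0857, 0.0389]
eef_rot: [-0.467, 0.469, -0.529, 0.53]
wrist_force: [-5.4, -9.5, -0.9]
opening: 0.224
```

```bash
cat >> h.py <<'E'
def prog(name,ref='s0'):
    snap('scene',name);crop(name)
    for n,(u,v,w,k) in {'near':(259,224,7,2.85),'nearR':(263,224,4,2.85),'far':(244,258,7,2.65),'farR':(251,258,4,2.65)}.items():
        r=shift(ref,name,u,v,w,8,16); print(n,r,'mm',round(r[0]*k,1))
E
python3 - <<'E'
from h import *
st();prog('s15')
E
```

```text
t 15.05 p [ 0.4721 -0.0857  0.0389] F [-5.4 -9.5 -0.9] T [-1.41  0.7  -0.25] op 0.224 q [-0.43  0.27  1.98 -0.    0.89  1.27]
tool x [-0.122 -0.993  0.003] y [-0.001 -0.003 -1.   ] z [ 0.993 -0.122 -0.001]
near (3.2, 0.4, 0.955) mm 9.1
nearR (3.2, 0.5, 0.965) mm 9.1
far (3.1, 0.5, 0.998) mm 8.2
farR (3.0, 0.5, 0.997) mm 7.9
```

Even now (~9/8.2 mm). Continue the near lug to about 13–14.

>>> apply_moves:
  plan: "-0.05 0 -0.02 0 0 0 0; -0.05 0 -0.02 0 0 0 0; -0.03 0 -0.02 0 0 0 0; 0 0 0 0 0 0 0; 0 0 0 0 0 0 0"

```text
time_s: 15.6
eef_pos: [0.4696, -0.0804, 0.0389]
eef_rot: [-0.467, 0.47, -0.529, 0.531]
wrist_force: [-8.1, -18.6, -0.7]
opening: 0.226
```

```bash
python3 - <<'E'
from h import *
st();prog('s16')
E
```

```text
t 15.6 p [ 0.4696 -0.0804  0.0389] F [ -8.1 -18.6  -0.7] T [-2.75  1.2  -0.82] op 0.226 q [-0.42  0.27  1.98 -0.01  0.89  1.28]
tool x [-0.123 -0.992  0.005] y [-0.002 -0.005 -1.   ] z [ 0.992 -0.123 -0.001]
near (5.0, 0.1, 0.947) mm 14.2
nearR (5.0, 0.4, 0.947) mm 14.2
far (3.2, -0.2, 0.998) mm 8.5
farR (3.2, 0.0, 0.997) mm 8.5
```

>>> apply_moves:
  plan: "0.3 0 0 0 0 0 0; 0.28 0 0.1 0 0 0 0; 0 0 0.6 0 0 0 0; 0 0 0.9 0 0 0 0; 0 0 0.8 0 0 0 0"

```text
time_s: 16.15
eef_pos: [0.588, -0.1213, 0.0389]
eef_rot: [-0.468, 0.468, -0.53, 0.53]
wrist_force: [0.9, -0.3, -2.3]
opening: 0.221
```

>>> apply_moves:
  plan: "-0.16 0 0 0 0 0 0; -0.16 0 0 0 0 0 0; -0.05 0 0 0 0 0 0; -0.05 0 0 0 0 0 0; -0.05 0 0 0 0 0 0"

```text
time_s: 16.65
eef_pos: [0.588, -0.0995, 0.0389]
eef_rot: [-0.467, 0.469, -0.529, 0.531]
wrist_force: [0.2, -12.9, -4.8]
opening: 0.222
```

```bash
python3 - <<'E'
from h import *
st();prog('s17')
E
```

```text
t 16.65 p [ 0.588  -0.0995  0.0389] F [  0.2 -12.9  -4.8] T [-2.23 -0.05 -0.74] op 0.222 q [-0.36  0.48  1.68 -0.    0.98  1.33]
tool x [-0.123 -0.992  0.004] y [ 0.    -0.004 -1.   ] z [ 0.992 -0.123  0.001]
near (5.8, 1.0, 0.861) mm 16.5
nearR (5.1, 1.5, 0.889) mm 14.5
far (15.2, 2.0, 0.744) mm 40.3
farR (3.7, -0.1, 0.998) mm 9.8
```

View pics/s17c.png

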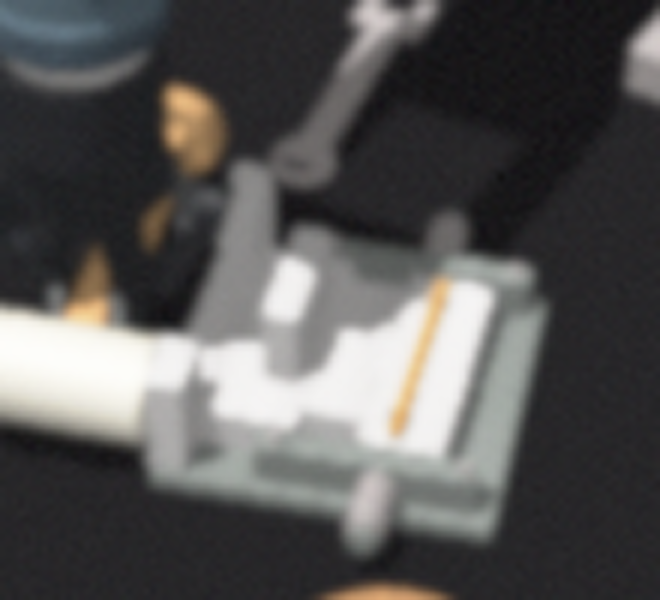

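Contact; push the far lug about 9 mm more.

>>> apply_moves:
  plan: "-0.05 0 0.02 0 0 0 0; -0.05 0 0.02 0 0 0 0; -0.05 0 0.02 0 0 0 0; -0.03 0 0 0 0 0 0; 0 0 0 0 0 0 0"

```text
time_s: 17.2
eef_pos: [0.5939, -0.0938, 0.0401]
eef_rot: [-0.467, 0.469, -0.527, 0.533]
wrist_force: [3.4, -19.1, -7.7]
opening: 0.222
```

```bash
python3 - <<'E'
from h import *
st();prog('s18')
E
```

```text
t 17.2 p [ 0.5939 -0.0938  0.0401] F [  3.4 -19.1  -7.7] T [-3.39 -0.42 -0.65] op 0.222 q [-0.35  0.48  1.67 -0.01  0.98  1.35]
tool x [-0.124 -0.992  0.007] y [ 0.004 -0.008 -1.   ] z [ 0.992 -0.124  0.005]
near (5.7, 1.6, 0.771) mm 16.2
nearR (4.8, 2.0, 0.897) mm 13.7
far (16.0, 2.0, 0.585) mm 42.4
farR (6.0, 1.3, 0.993) mm 15.9
```

>>> apply_moves:
  plan: "-0.05 0 0 0 0 0 0; -0.03 0 0 0 0 0 0; 0 0 0 0 0 0 0; 0 0 0 0 0 0 0; 0 0 0 0 0 0 0"

```text
time_s: 17.75
eef_pos: [0.5955, -0.0904, 0.0406]
eef_rot: [-0.468, 0.468, -0.526, 0.534]
wrist_force: [5.3, -20.5, -6.6]
opening: 0.219
```

```bash
python3 - <<'E'
from h import *
st();prog('s19')
E
```

```text
t 17.75 p [ 0.5955 -0.0904  0.0406] F [  5.3 -20.5  -6.6] T [-3.56 -0.82 -0.74] op 0.219 q [-0.34  0.48  1.66 -0.01  0.98  1.35]
tool x [-0.124 -0.992  0.008] y [ 0.007 -0.009 -1.   ] z [ 0.992 -0.124  0.008]
near (6.0, 1.6, 0.674) mm 17.1
nearR (5.0, 2.0, 0.859) mm 14.2
far (-3.9, 2.0, 0.378) mm -10.3
farR (7.6, 1.4, 0.983) mm 20.1
```

>>> apply_moves:
  plan: "0.3 0 0 0 0 0 0; 0.25 0.02 -0.2 0 0 0 0; 0 0.02 -0.6 0 0 0 0; 0 0 -0.9 0 0 0 0; 0 0 -0.8 0 0 0 0"

```text
time_s: 18.3
eef_pos: [0.4621, -0.0956, 0.036]
eef_rot: [0.468, -0.469, 0.531, -0.529]
wrist_force: [-0.3, 0.4, -1.6]
opening: 0.225
```

```bash
python3 - <<'E'
from h import *
go([.471,-.0815,.04],-97);prog('s20')
E
```

```text
t 18.3 p [ 0.4621 -0.0956  0.036 ] F [-0.3  0.4 -1.6] T [-0.01  0.02  0.08] op 0.225 q [-0.46  0.26  1.99  0.    0.89  1.24]
tool x [-0.122 -0.993 -0.001] y [-0.003  0.001 -1.   ] z [ 0.993 -0.122 -0.003]
turn units [ 0.02 -0.   -0.01]
shift units [-0.3  -0.08  0.14] world d [0.0089 0.0141 0.004 ]
near (4.7, 1.8, 0.98) mm 13.4
nearR (4.8, 1.6, 0.951) mm 13.7
far (7.1, 1.7, 0.97) mm 18.8
farR (7.3, 2.0, 0.993) mm 19.3
```

>>> apply_moves:
  plan: "-0.12 -0.05 0.1 0 0 0 0; -0.1 0 0.06 0 0 0 0; -0.05 0 0 0 0 0 0; -0.05 0 0 0 0 0 0; -0.05 0 0 0 0 0 0"

```text
time_s: 18.85
eef_pos: [0.4767, -0.0812, 0.0397]
eef_rot: [-0.468, 0.47, -0.528, 0.53]
wrist_force: [-6.1, -15.6, -0.1]
opening: 0.222
```

>>> apply_moves:
  plan: "-0.05 0 -0.02 0 0 0 0; -0.05 0 -0.02 0 0 0 0; -0.05 0 -0.02 0 0 0 0; 0 0 0 0 0 0 0; 0 0 0 0 0 0 0"

```text
time_s: 19.35
eef_pos: [0.4739, -0.0735, 0.0395]
eef_rot: [-0.467, 0.47, -0.529, 0.53]
wrist_force: [-6.6, -11.6, 1.3]
opening: 0.225
```

```bash
python3 - <<'E'
from h import *
st();prog('s21')
E
```

```text
t 19.35 p [ 0.4739 -0.0735  0.0395] F [ -6.6 -11.6   1.3] T [-1.67  0.83 -0.44] op 0.225 q [-0.4   0.27  1.98 -0.    0.9   1.3 ]
tool x [-0.122 -0.992  0.003] y [-0.001 -0.003 -1.   ] z [ 0.993 -0.122 -0.001]
near (7.6, 1.2, 0.943) mm 21.7
nearR (7.5, 1.4, 0.941) mm 21.4
far (7.1, 1.1, 0.977) mm 18.8
farR (7.1, 1.4, 0.995) mm 18.8
```

>>> apply_moves:
  plan: "-0.05 0 -0.02 0 0 0 0; -0.03 0 -0.02 0 0 0 0; 0 0 0 0 0 0 0; 0 0 0 0 0 0 0; 0 0 0 0 0 0 0"

```text
time_s: 19.9
eef_pos: [0.4713, -0.0699, 0.0392]
eef_rot: [-0.467, 0.47, -0.53, 0.53]
wrist_force: [-12.1, -15.8, 2.4]
opening: 0.223
```

```bash
python3 - <<'E'
from h import *
st();prog('s22')
E
```

```text
t 19.9 p [ 0.4713 -0.0699  0.0392] F [-12.1 -15.8   2.4] T [-2.36  1.41 -0.65] op 0.223 q [-0.39  0.27  1.98 -0.01  0.9   1.3 ]
tool x [-0.122 -0.992  0.004] y [-0.004 -0.004 -1.   ] z [ 0.992 -0.122 -0.003]
near (8.8, 0.7, 0.946) mm 25.1
nearR (8.7, 1.0, 0.923) mm 24.8
far (7.2, 0.4, 0.979) mm 19.1
farR (7.3, 0.8, 0.997) mm 19.3
```

View pics/s22c.png

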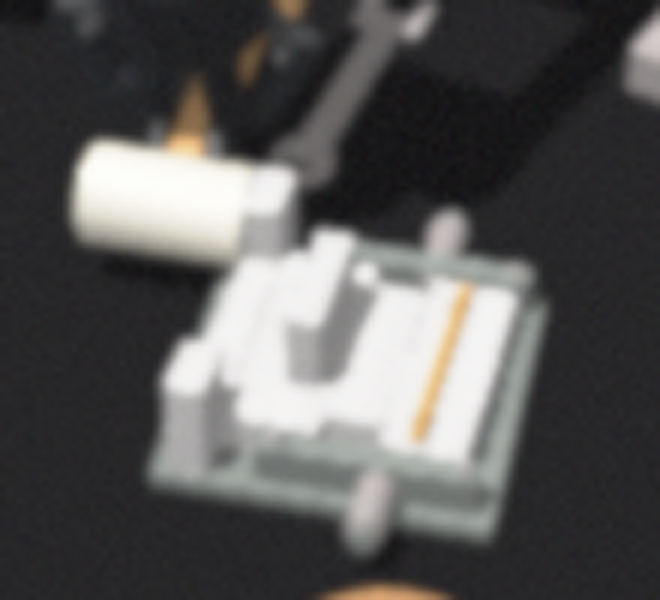

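>>> apply_moves:
  plan: "0.3 0 0 0 0 0 0; 0.2 0 0.1 0 0 0 0; 0 0 0.6 0 0 0 0; 0 0 0.9 0 0 0 0; 0 0 0.8 0 0 0 0"

```text
time_s: 20.45
eef_pos: [0.5908, -0.1071, 0.0393]
eef_rot: [-0.469, 0.468, -0.53, 0.53]
wrist_force: [0.6, -0.6, -2.7]
opening: 0.226
```

>>> apply_moves:
  plan: "-0.14 0 0 0 0 0 0; -0.14 0 0 0 0 0 0; -0.05 0 0 0 0 0 0; -0.05 0 0.02 0 0 0 0; -0.05 0 0.02 0 0 0 0"

```text
time_s: 20.95
eef_pos: [0.5918, -0.0874, 0.039]
eef_rot: [-0.467, 0.469, -0.529, 0.53]
wrist_force: [-1.1, -10.8, -4.6]
opening: 0.224
```

>>> apply_moves:
  plan: "-0.05 0 0.02 0 0 0 0; -0.05 0 0.02 0 0 0 0; -0.05 0 0.02 0 0 0 0; 0 0 0 0 0 0 0; 0 0 0 0 0 0 0"

```text
time_s: 21.45
eef_pos: [0.5968, -0.078, 0.0393]
eef_rot: [0.469, -0.469, 0.53, -0.529]
wrist_force: [0.3, -0.4, -3.5]
opening: 0.219
```

```bash
python3 - <<'E'
from h import *
st();prog('s23')
E
```

```text
t 21.45 p [ 0.5968 -0.078   0.0393] F [ 0.3 -0.4 -3.5] T [-0.09 -0.04  0.02] op 0.219 q [-0.33  0.49  1.66  0.    0.99  1.37]
tool x [-0.122 -0.993 -0.   ] y [-0.  0. -1.] z [ 0.993 -0.122 -0.   ]
near (11.6, 1.5, 0.78) mm 33.1
nearR (10.9, 2.0, 0.805) mm 31.1
far (3.4, 2.0, 0.386) mm 9.0
farR (12.3, 2.0, 0.975) mm 32.6
```

>>> apply_moves:
  plan: "0.3 0 0 0 0 0 0; 0.5 0 0 0 0 0 0; 0.5 -0.4 0 0 0 0 0; 0.4 -0.8 0 0 0 0 0; 0 -0.8 0 0 0 0 0"

```text
time_s: 22.0
eef_pos: [0.5855, -0.1662, 0.1397]
eef_rot: [0.467, -0.468, 0.531, -0.53]
wrist_force: [1.7, 0.1, -2.8]
opening: 0.219
```

```bash
python3 - <<'E'
from h import *
st();prog('s24');snap('top','t24')
im=cv2.imread('pics/t24.png')
cv2.imwrite('pics/c24.png',np.hstack([cv2.resize(im[130:230,230:330],(400,400),interpolation=cv2.INTER_CUBIC),cv2.resize(cv2.imread('pics/s24.png')[190:290,220:320],(400,400),interpolation=cv2.INTER_CUBIC)]))
E
```

```text
t 22.0 p [ 0.5855 -0.1662  0.1397] F [ 1.7  0.1 -2.8] T [-0.01 -0.04 -0.04] op 0.219 q [-0.47  0.36  1.6  -0.    1.18  1.23]
tool x [-0.125 -0.992  0.   ] y [-0.002 -0.    -1.   ] z [ 0.992 -0.125 -0.002]
near (10.5, 2.0, 0.777) mm 29.9
nearR (10.3, 2.0, 0.815) mm 29.4
far (11.0, 1.4, 0.784) mm 29.1
farR (12.3, 2.0, 0.975) mm 32.6
```

View pics/c24.png

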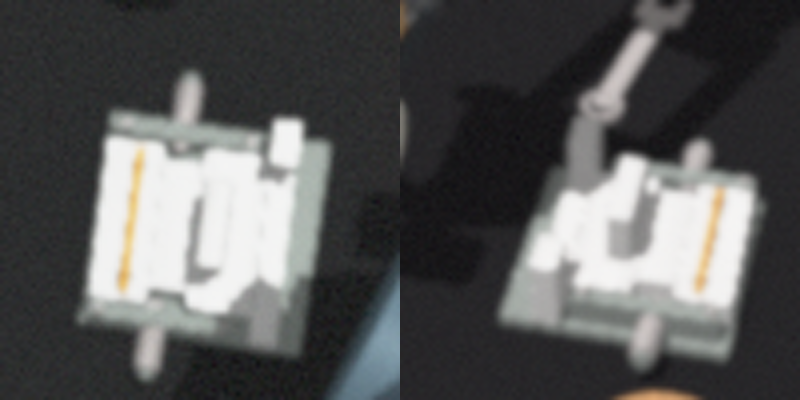

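>>> apply_moves:
  plan: "0 0 -0.6 0 0 0 0; 0 0.2 -0.9 0 0 0 0; -0.3 0.8 -0.9 0 0 0 0; -0.5 0.6 0 0 0 0 0; -0.3 0.4 0 0 0 0 0"

```text
time_s: 22.6
eef_pos: [0.4795, -0.0959, 0.0445]
eef_rot: [0.468, -0.469, 0.531, -0.529]
wrist_force: [0.5, -0.2, -2.8]
opening: 0.221
```

```bash
python3 - <<'E'
from h import *
go([.471,-.0655,.04],-97);prog('s25')
E
```

```text
t 22.6 p [ 0.4795 -0.0959  0.0445] F [ 0.5 -0.2 -2.8] T [-0.02 -0.03 -0.02] op 0.221 q [-0.44  0.28  1.95  0.    0.92  1.25]
tool x [-0.123 -0.992 -0.002] y [-0.004  0.002 -1.   ] z [ 0.992 -0.123 -0.004]
turn units [ 0.03 -0.01 -0.01]
shift units [-0.58  0.09 -0.24] world d [-0.0085  0.0304 -0.0045]
near (10.3, 1.7, 0.972) mm 29.4
nearR (10.3, 1.6, 0.901) mm 29.4
far (11.0, 1.4, 0.786) mm 29.1
farR (12.3, 2.0, 0.975) mm 32.6
```

View pics/s25c.png

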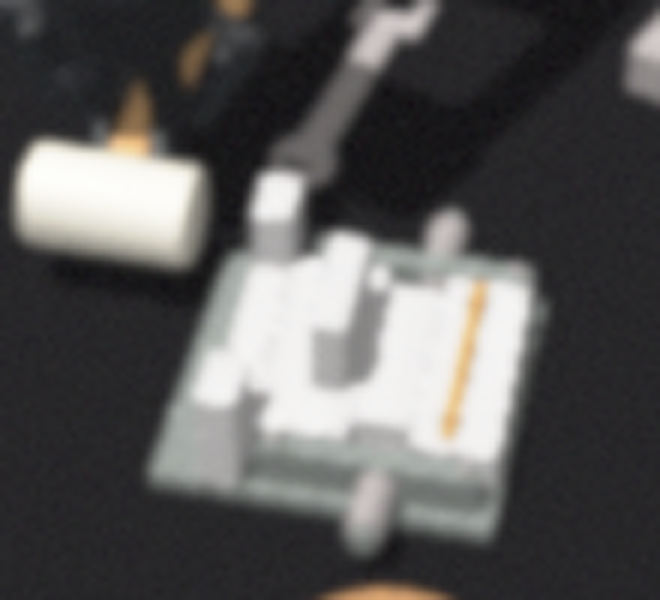

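>>> apply_moves:
  plan: "-0.2 0.08 0 0 0 0 0; -0.2 0 0 0 0 0 0; -0.1 0 0 0 0 0 0; -0.05 0 0 0 0 0 0; -0.05 0 0 0 0 0 0"

```text
time_s: 23.15
eef_pos: [0.487, -0.068, 0.0438]
eef_rot: [-0.469, 0.468, -0.529, 0.53]
wrist_force: [0.2, -0.7, -3.3]
opening: 0.222
```

>>> apply_moves:
  plan: "-0.05 0 -0.01 0 0 0 0; -0.04 0 -0.01 0 0 0 0; 0 0 0 0 0 0 0; 0 0 0 0 0 0 0; 0 0 0 0 0 0 0"

```text
time_s: 23.65
eef_pos: [0.4859, -0.0633, 0.0431]
eef_rot: [-0.468, 0.468, -0.53, 0.53]
wrist_force: [1.1, -1.1, -2.0]
opening: 0.218
```

```bash
python3 - <<'E'
from h import *
st();prog('s26')
E
```

```text
t 23.65 p [ 0.4859 -0.0633  0.0431] F [ 1.1 -1.1 -2. ] T [-0.21 -0.05 -0.03] op 0.218 q [-0.37  0.28  1.95  0.    0.91  1.32]
tool x [-0.123 -0.992 -0.   ] y [ 0.  0. -1.] z [ 0.992 -0.123  0.   ]
near (11.7, 1.5, 0.96) mm 33.3
nearR (11.8, 1.5, 0.889) mm 33.6
far (11.1, 0.8, 0.789) mm 29.4
farR (12.0, 1.9, 0.976) mm 31.8
```

>>> apply_moves:
  plan: "0.3 0 0 0 0 0 0; 0.2 0 0.1 0 0 0 0; 0 0 0.6 0 0 0 0; 0 0 0.9 0 0 0 0; 0 0 0.7 0 0 0 0"

```text
time_s: 24.2
eef_pos: [0.5993, -0.1029, 0.0433]
eef_rot: [-0.469, 0.468, -0.53, 0.53]
wrist_force: [0.6, 0.2, -2.5]
opening: 0.219
```

>>> apply_moves:
  plan: "-0.2 0 0 0 0 0 0; -0.2 0 0 0 0 0 0; -0.06 0 0 0 0 0 0; -0.05 0 0 0 0 0 0; 0 0 0 0 0 0 0"

```text
time_s: 24.7
eef_pos: [0.5993, -0.0764, 0.043]
eef_rot: [0.468, -0.469, 0.53, -0.529]
wrist_force: [-0.4, 0.0, -1.9]
opening: 0.224
```

```bash
python3 - <<'E'
from h import *
st();prog('s27')
E
```

```text
t 24.7 p [ 0.5993 -0.0764  0.043 ] F [-0.4  0.  -1.9] T [ 0.07 -0.01 -0.07] op 0.224 q [-0.32  0.49  1.65  0.    1.    1.37]
tool x [-0.122 -0.993 -0.   ] y [-0.001  0.    -1.   ] z [ 0.993 -0.122 -0.001]
near (12.9, 1.6, 0.803) mm 36.8
nearR (12.5, 2.0, 0.808) mm 35.6
far (3.8, 2.0, 0.395) mm 10.1
farR (12.8, 2.0, 0.975) mm 33.9
```

View pics/s27c.png

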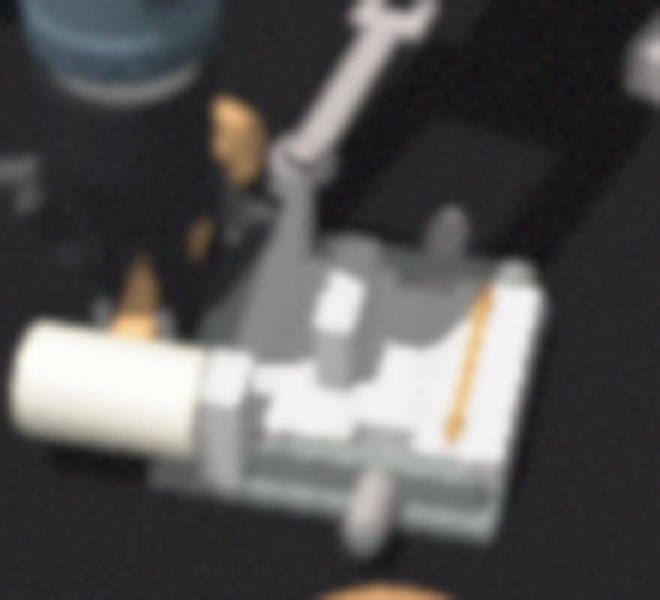

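>>> apply_moves:
  plan: "0.3 0 0 0 0 0 0; 0.3 -0.3 0 0 0 0 0; 0.1 -0.7 0 0 0 0 0; 0 -0.9 0 0 0 0 0; -0.4 -0.3 -0.1 0 0 0 0"

```text
time_s: 25.25
eef_pos: [0.5964, -0.096, 0.16]
eef_rot: [-0.469, 0.466, -0.527, 0.534]
wrist_force: [1.1, 0.2, -2.6]
opening: 0.225
```

>>> apply_moves:
  plan: "-0.9 0 -0.2 0 0 0 0; -1 0 -0.2 0 0 0 0; -1 0 -0.2 0 0 0 0; -1 0 -0.2 0 0 0 0; -1 0 -0.2 0 0 0 0"

```text
time_s: 25.75
eef_pos: [0.5743, 0.1545, 0.1548]
eef_rot: [-0.468, 0.467, -0.53, 0.531]
wrist_force: [2.3, -0.1, -3.0]
opening: 0.223
```

```bash
python3 - <<'E'
from h import *
go([.567,.3885,.15],-101)
E
```

```text
t 25.75 p [0.5743 0.1545 0.1548] F [ 2.3 -0.1 -3. ] T [ 0.01 -0.08 -0.02] op 0.223 q [ 0.06  0.31  1.63 -0.    1.19  1.76]
tool x [-0.124 -0.992 -0.   ] y [ 0.002 -0.    -1.   ] z [ 0.992 -0.124  0.002]
turn units [-0.02  0.56 -0.  ]
shift units [-4.63  0.09 -0.72] world d [-0.0073  0.234  -0.0048]
```

>>> apply_moves:
  plan: "-1 0 -0.15 0 0 0 0; -1 0 -0.15 0 0 0 0; -1 0 -0.15 0 0.2 0 0; -0.9 0 -0.15 0 0.2 0 0; -0.65 0.3 -0.1 0 0.16 0 0"

```text
time_s: 26.25
eef_pos: [0.5718, 0.3853, 0.1422]
eef_rot: [-0.453, 0.448, -0.545, 0.546]
wrist_force: [1.2, -0.4, -1.9]
opening: 0.221
```

>>> apply_moves:
  plan: "0 0.5 0 0 0 0 0; 0 0.6 0 0 0 0 0; 0 0.4 0 0 0 0 0; 0 0.2 0 0 0 0 0; 0 0 0 0 0 0 0"

```text
time_s: 26.75
eef_pos: [0.5696, 0.3813, 0.0522]
eef_rot: [0.449, -0.451, 0.546, -0.545]
wrist_force: [-0.4, 0.4, -2.9]
opening: 0.221
```

```bash
python3 - <<'E'
from h import *
go([.567,.3885,.025],-101);snap('scene','s28')
i=cv2.imread('pics/s28.png');cv2.imwrite('pics/s28c.png',cv2.resize(i[190:310,350:470],None,fx=4.5,fy=4.5,interpolation=cv2.INTER_CUBIC))
E
```

```text
t 26.75 p [0.5696 0.3813 0.0522] F [-0.4  0.4 -2.9] T [-0.02 -0.01 -0.03] op 0.221 q [ 0.42  0.62  1.42 -0.    1.1   2.18]
tool x [-0.19  -0.982  0.001] y [-0.002 -0.001 -1.   ] z [ 0.982 -0.19  -0.002]
turn units [0.02 0.01 0.01]
shift units [-0.13  0.54 -0.08] world d [-0.0026  0.0072 -0.0272]
```

View pics/s28c.png

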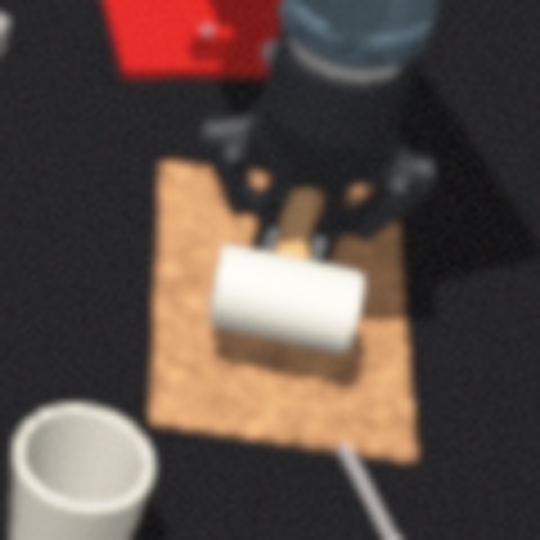

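>>> apply_moves:
  plan: "-0.06 0.25 -0.05 0 0 0 0; 0 0.15 0 0 0 0 0; 0 0.08 0 0 0 0 0; 0 0.04 0 0 0 0 0; 0 0 0 0 0 0 0"

```text
time_s: 27.3
eef_pos: [0.5676, 0.3861, 0.0268]
eef_rot: [0.45, -0.451, 0.545, -0.545]
wrist_force: [-0.2, 0.3, -3.0]
opening: 0.224
```

```bash
python3 - <<'E'
from h import *
st()
E
```

```text
t 27.3 p [0.5676 0.3861 0.0268] F [-0.2  0.3 -3. ] T [-0.03 -0.02 -0.  ] op 0.224 q [ 0.42  0.66  1.42 -0.    1.06  2.19]
tool x [-0.188 -0.982  0.   ] y [-0. -0. -1.] z [ 0.982 -0.188 -0.   ]
```

>>> apply_moves:
  plan: "0 0.02 0 0 0 0 0; 0 0.02 0 0 0 0 0; 0 0.02 0 0 0 0 0; 0 0 0 0 0 0 0; 0 0 0 0 0 0 0"

```text
time_s: 27.8
eef_pos: [0.568, 0.3863, 0.0247]
eef_rot: [-0.451, 0.45, -0.545, 0.545]
wrist_force: [-1.5, -1.1, 2.0]
opening: 0.225
```

>>> apply_moves:
  plan: "0 0 0 0 0 0 0.3; 0 0 0 0 0 0 0.5; 0 0 0 0 0 0 0.7; 0 0 0 0 0 0 0.8; 0 0 0 0 0 0 0.8"

```text
time_s: 28.3
eef_pos: [0.5678, 0.3861, 0.0241]
eef_rot: [-0.45, 0.45, -0.545, 0.545]
wrist_force: [-0.3, 0.5, 0.5]
opening: 0.801
```

>>> apply_moves:
  plan: "0 -0.2 0 0 0 0 0.8; 0 -0.4 0 0 0 0 0.8; 0 -0.8 0 0 0 0 0.8; 0 -0.9 0 0 0 0 0.8; 0 -0.5 0 0 0 0 0.8"

```text
time_s: 28.8
eef_pos: [0.5694, 0.387, 0.1695]
eef_rot: [-0.452, 0.448, -0.545, 0.546]
wrist_force: [1.3, 0.5, 1.6]
opening: 0.796
```

```bash
python3 - <<'E'
from h import *
st();snap('scene','s29');snap('top','t29')
a=cv2.imread('pics/s29.png');b=cv2.imread('pics/t29.png')
f=lambda i:cv2.resize(i,(400,400),interpolation=cv2.INTER_CUBIC)
cv2.imwrite('pics/c29.png',np.vstack([np.hstack([f(a[190:310,350:470]),f(b[140:250,100:210])])]))
cv2.imwrite('pics/c29i.png',np.hstack([f(a[190:290,220:320]),f(b[135:235,230:330])]))
for n in('tray',): print([(d['point'],d['score']) for c in('scene','top') for d in ctrl.recognise(c,n)])
E
```

```text
t 28.8 p [0.5694 0.387  0.1695] F [1.3 0.5 1.6] T [ 0.02 -0.01  0.03] op 0.796 q [0.42 0.49 1.36 0.   1.29 2.19]
tool x [-0.189 -0.982 -0.004] y [ 0.006  0.003 -1.   ] z [ 0.982 -0.189  0.005]
[([0.5541, -0.3668, 0.0099], 0.88), ([0.5535, -0.3673, 0.0084], 0.82), ([0.5847, 0.0177, 0.0344], 0.53), ([0.338, 0.1833, 0.0276], 0.3)]
```

View pics/c29.png

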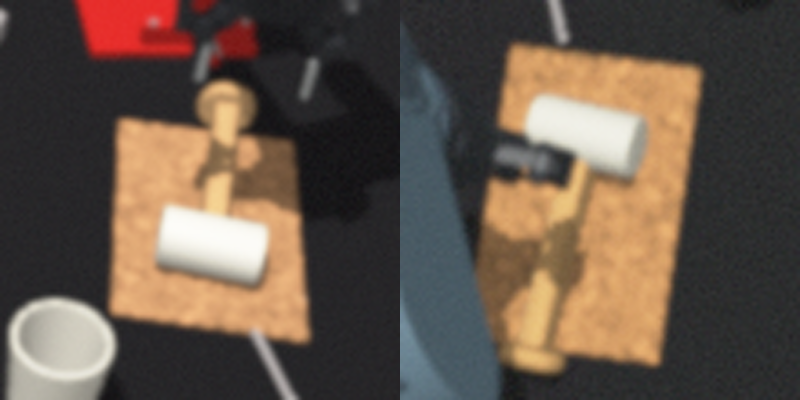

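View pics/c29i.png

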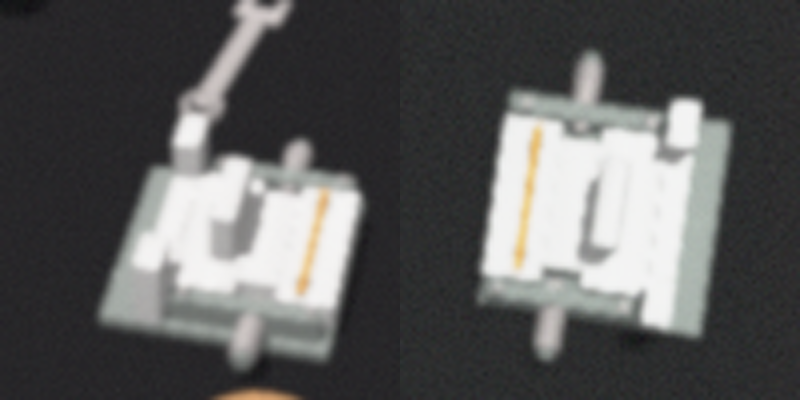

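```bash
python3 - <<'E'
from h import *
a=cv2.imread('pics/s29.png');b=cv2.imread('pics/t29.png')
f=lambda i:cv2.resize(i,(400,500),interpolation=cv2.INTER_CUBIC)
cv2.imwrite('pics/c30.png',np.clip((np.hstack([f(a[225:265,262:294]),f(b[160:205,265:301])]).astype(float)-60)*1.3,0,255))
go([.588,.0156,.17],-97)
print(proj('top',[.588,.0156,.074]),proj('scene',[.588,.0156,.074]))
E
```

```text
t 29.0 p [0.568  0.3863 0.1653] F [-0.1 -0.1 -0.7] T [-0.06 -0.    0.05] op 0.799 q [0.42 0.49 1.37 0.   1.28 2.19]
tool x [-0.189 -0.982 -0.001] y [ 0.002  0.001 -1.   ] z [ 0.982 -0.189  0.002]
turn units [-0.01 -0.56 -0.01]
shift units [ 7.21 -0.1   1.79] world d [ 0.02   -0.3707  0.0047]
[281.8637977  185.15397672] [276.24944399 236.02849709][ WARN:0@0.083] global loadsave.cpp:1063 imwrite_ Unsupported depth image for selected encoder is fallbacked to CV_8U.
```

View pics/c30.png

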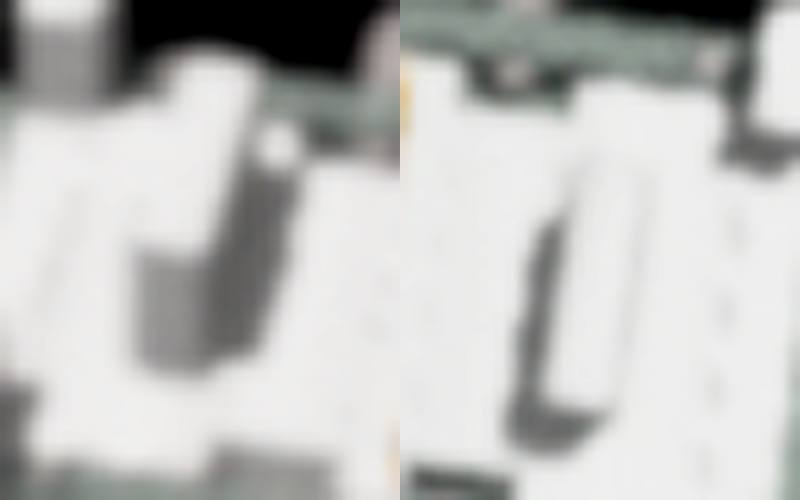

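>>> apply_moves:
  plan: "0.7 0 0 0 -0.2 0 0.8; 1 0 0 0 -0.2 0 0.8; 1 0 0 0 -0.18 0 0.8; 1 0 0 0 0 0 0.8; 1 0 0 0 0 0 0.8"

```text
time_s: 29.5
eef_pos: [0.5318, 0.1519, 0.1621]
eef_rot: [0.468, -0.47, 0.53, -0.528]
wrist_force: [0.9, -0.3, 0.3]
opening: 0.799
```

```bash
python3 - <<'E'
from h import *
go([.587,.0155,.12],-97)
E
```

```text
t 29.5 p [0.5318 0.1519 0.1621] F [ 0.9 -0.3  0.3] T [ 0.03 -0.01 -0.01] op 0.799 q [ 0.06  0.22  1.73 -0.    1.19  1.75]
tool x [-0.119 -0.993  0.001] y [-0.004 -0.    -1.   ] z [ 0.993 -0.119 -0.003]
turn units [0.03 0.02 0.01]
shift units [2.58 0.84 1.42] world d [ 0.0552 -0.1364 -0.0421]
```

>>> apply_moves:
  plan: "0.8 0.1 0.5 0 0 0 0.8; 0.8 0.2 0.5 0 0 0 0.8; 0.7 0.3 0.42 0 0 0 0.8; 0.28 0.2 0 0 0 0 0.8; 0 0 0 0 0 0 0.8"

```text
time_s: 30.0
eef_pos: [0.5862, 0.0156, 0.1205]
eef_rot: [0.467, -0.47, 0.532, -0.528]
wrist_force: [0.2, 0.9, -0.1]
opening: 0.801
```

```bash
python3 - <<'E'
from h import *
go([.587,.0155,.051],-97);snap('scene','s31');snap('top','t31')
a=cv2.imread('pics/s31.png');b=cv2.imread('pics/t31.png')
f=lambda i:cv2.resize(i,(400,400),interpolation=cv2.INTER_CUBIC)
cv2.imwrite('pics/c31.png',np.hstack([f(a[190:290,220:320]),f(b[135:235,230:330])]))
E
```

```text
t 30.0 p [0.5862 0.0156 0.1205] F [ 0.2  0.9 -0.1] T [-0.01  0.03  0.06] op 0.801 q [-0.18  0.34  1.67 -0.    1.14  1.52]
tool x [-0.123 -0.992 -0.   ] y [-0.007  0.001 -1.   ] z [ 0.992 -0.123 -0.007]
turn units [ 0.06 -0.01 -0.  ]
shift units [0.   1.39 0.03] world d [ 0.0008 -0.0001 -0.0695]
```

View pics/c31.png

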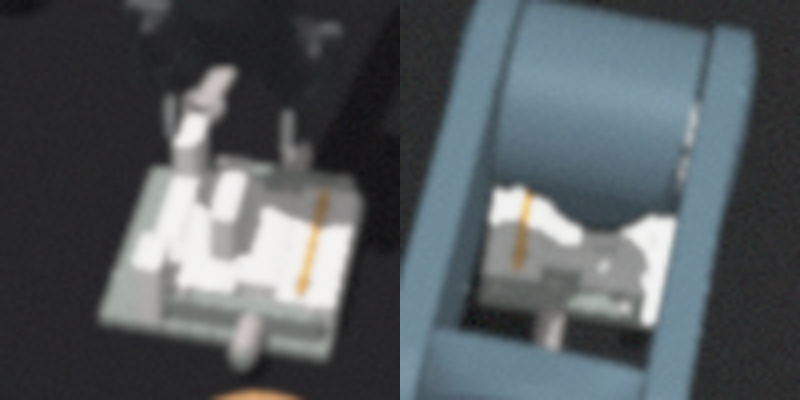

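>>> apply_moves:
  plan: "0 0.5 0.02 0 0 0 0.8; 0 0.4 0 0 0 0 0.8; 0 0.3 0 0 0 0 0.8; 0 0.19 0 0 0 0 0.8; 0 0 0 0 0 0 0.8"

```text
time_s: 30.6
eef_pos: [0.5889, 0.0181, 0.0535]
eef_rot: [0.469, -0.47, 0.53, -0.528]
wrist_force: [-0.0, 0.6, -0.0]
opening: 0.8
```

```bash
python3 - <<'E'
from h import *
go([.587,.0155,.051],-97);prog('s32')
E
```

```text
t 30.6 p [0.5889 0.0181 0.0535] F [-0.   0.6 -0. ] T [-0.01  0.01  0.03] op 0.8 q [-0.17  0.45  1.69  0.    1.01  1.52]
tool x [-0.119 -0.993 -0.   ] y [-0.002  0.001 -1.   ] z [ 0.993 -0.119 -0.002]
turn units [ 0.02  0.03 -0.  ]
shift units [ 0.06  0.05 -0.03] world d [-0.0019 -0.0026 -0.0025]
near (13.0, -1.2, 0.314) mm 37.1
nearR (5.2, -1.5, 0.772) mm 14.8
far (11.8, 0.7, 0.761) mm 31.3
farR (12.8, 2.0, 0.976) mm 33.9
```

View pics/s32c.png

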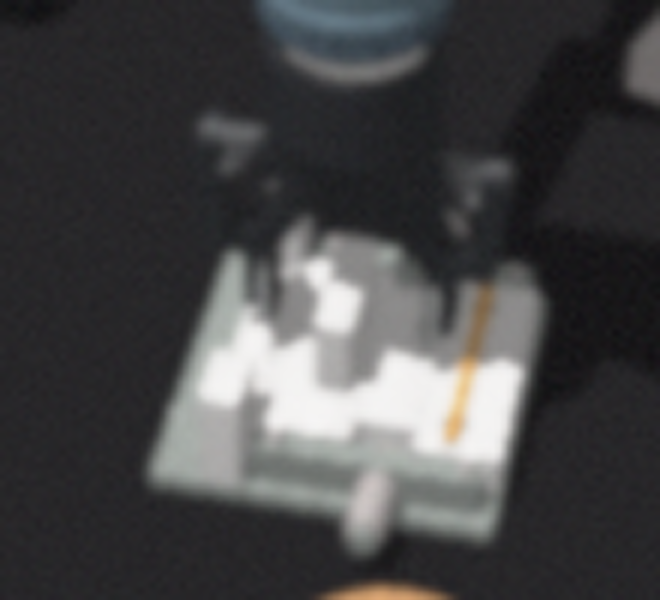

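Fingers straddle the rib (tips near (265,300) and (445,325), rib at (340,320)). Close.

>>> apply_moves:
  plan: "0.04 0.04 0 0 0 0 0.5; 0 0 0 0 0 0 0.2; 0 0 0 0 0 0 0; 0 0 0 0 0 0 0; 0 0 0 0 0 0 0"

```text
time_s: 31.15
eef_pos: [0.5902, 0.0149, 0.0534]
eef_rot: [-0.469, 0.469, -0.529, 0.529]
wrist_force: [-0.2, -0.2, 3.9]
opening: 0.201
```

>>> apply_moves:
  plan: "0 0 0 0 0 0 0; 0 0 0 0 0 0 0; 0 -0.1 0 0 0 0 0; 0 -0.2 0 0 0 0 0; 0 -0.2 0 0 0 0 0"

```text
time_s: 31.65
eef_pos: [0.5885, 0.0151, 0.0772]
eef_rot: [0.468, -0.47, 0.53, -0.528]
wrist_force: [0.6, -0.0, -5.7]
opening: 0.203
```

>>> apply_moves:
  plan: "0 -0.3 0 0 0 0 0; 0 -0.4 0 0 0 0 0; 0 -0.5 0 0 0 0 0; 0 -0.5 0 0 0 0 0; 0 -0.2 0 0 0 0 0"

```text
time_s: 32.15
eef_pos: [0.5913, 0.0147, 0.1765]
eef_rot: [-0.47, 0.468, -0.528, 0.531]
wrist_force: [1.5, -1.1, -5.6]
opening: 0.206
```

```bash
python3 - <<'E'
from h import *
st();snap('scene','s33');snap('top','t33')
b=cv2.imread('pics/t33.png')
c=cv2.resize(b[155:250,375:465],None,fx=6,fy=6,interpolation=cv2.INTER_CUBIC);cv2.imwrite('pics/t33tr.png',c)
E
```

```text
t 32.15 p [0.5913 0.0147 0.1765] F [ 1.5 -1.1 -5.6] T [-0.09 -0.09 -0.03] op 0.206 q [-0.18  0.28  1.63 -0.    1.23  1.52]
tool x [-0.12  -0.993  0.   ] y [ 0.005 -0.001 -1.   ] z [ 0.993 -0.12   0.005]
```

View pics/s33.png

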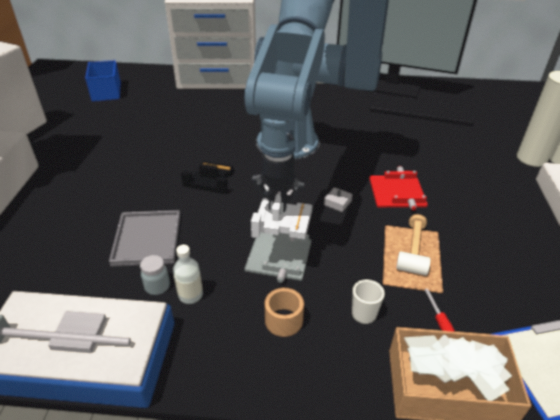

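View pics/t33tr.png

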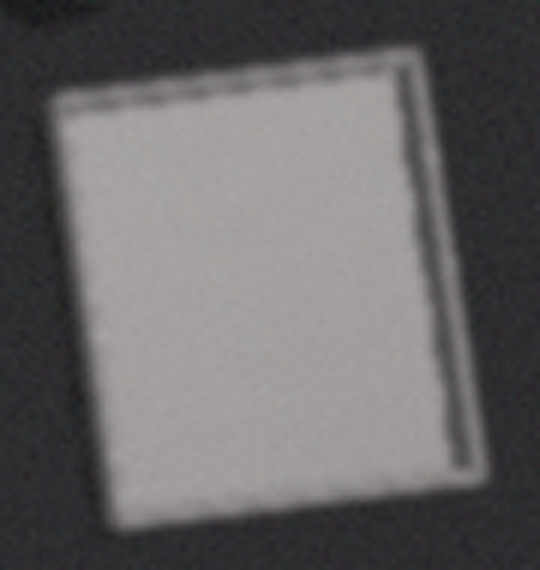

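```bash
python3 - <<'E'
from h import *
C=np.array([back('top',375+x/6,155+y/6,.02) for x,y in[(48,95),(424,45),(490,482),(115,530)]]);print(np.round(C,4),C.mean(0))
a=C[0]-C[3];b=C[1]-C[2];print(np.degrees(np.arctan2(a[1],a[0])),np.degrees(np.arctan2(b[1],b[0])),np.linalg.norm(a),np.linalg.norm(C[0]-C[1]))
s=cv2.imread('pics/s33.png');cv2.imwrite('pics/s33tr.png',cv2.resize(s[200:275,100:190],None,fx=7,fy=7,interpolation=cv2.INTER_CUBIC))
E
```

```text
[[ 0.6417 -0.2618  0.02  ]
 [ 0.6695 -0.4335  0.02  ]
 [ 0.47   -0.4641  0.02  ]
 [ 0.4431 -0.2948  0.02  ]] [ 0.55607964 -0.36354188  0.02      ]
9.44800073410966 8.710486126181069 0.20127887350820375 0.17400711876555988
```

View pics/s33tr.png

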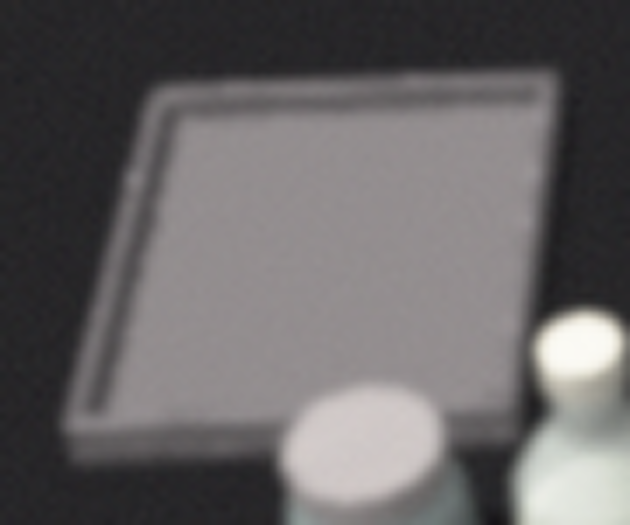

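```bash
python3 - <<'E'
from h import *
C=np.array([back('scene',100+x/7,200+y/7,.02) for x,y in[(150,82),(560,68),(522,418),(63,430)]]);print(np.round(C,4),C.mean(0))
a=C[2]-C[1];b=C[3]-C[0];print([np.degrees(np.arctan2(v[1],v[0])) for v in(a,b)],np.linalg.norm(a),np.linalg.norm(C[0]-C[1]))
print([(n,d['point'],d['score']) for n in('jar','solvent') for c in ('scene','top') for d in ctrl.recognise(c,n)[:1]])
go([.561,-.376,.18],-81)
E
```

```text
[[ 0.4698 -0.4585  0.02  ]
 [ 0.4441 -0.2871  0.02  ]
 [ 0.6489 -0.2525  0.02  ]
 [ 0.6714 -0.4247  0.02  ]] [ 0.55854074 -0.35568773  0.02      ]
[np.float64(9.606571416453365), np.float64(9.513285984134335)] 0.20766833324820005 0.17329213435113214
[('jar', [0.7432, -0.2789, 0.059], 0.8), ('jar', [0.7179, -0.2723, 0.0861], 0.8), ('solvent', [0.7642, -0.1834, 0.0925], 0.85), ('solvent', [0.7356, -0.1829, 0.11], 0.83)]
t 32.45 p [0.5884 0.0152 0.1708] F [-1.  -0.4 -6.6] T [-0.07  0.01  0.05] op 0.204 q [-0.18  0.28  1.63  0.    1.23  1.52]
tool x [-0.12  -0.993 -0.   ] y [-0.003  0.001 -1.   ] z [ 0.993 -0.12  -0.003]
turn units [ 0.03 -2.31 -0.01]
shift units [ 7.83 -0.19  0.39] world d [-0.0274 -0.3912  0.0092]
```

>>> apply_moves:
  plan: "0.4 -0.1 0.02 0 -0.2 0 0; 0.8 -0.1 0.04 0 -0.3 0 0; 0.9 0 0 0 -0.3 0 0; 0.9 0 -0.03 0 -0.3 0 0; 0.9 0 -0.06 0 -0.3 0 0"

```text
time_s: 32.95
eef_pos: [0.5776, -0.181, 0.181]
eef_rot: [-0.512, 0.512, -0.488, 0.487]
wrist_force: [1.0, 0.1, -7.4]
opening: 0.201
```

>>> apply_moves:
  plan: "0.9 0 -0.1 0 -0.3 0 0; 0.9 0 -0.14 0 -0.3 0 0; 0.9 0 -0.18 0 -0.25 0 0; 0.6 0 -0.14 0 0 0 0; 0.3 0 -0.08 0 0 0 0"

```text
time_s: 33.45
eef_pos: [0.5633, -0.3654, 0.1806]
eef_rot: [-0.535, 0.536, -0.463, 0.461]
wrist_force: [-0.5, 0.4, -6.7]
opening: 0.199
```

```bash
python3 - <<'E'
from h import *
go([.5594,-.3744,.09],-80.7)
E
```

```text
t 33.45 p [ 0.5633 -0.3654  0.1806] F [-0.5  0.4 -6.7] T [-0.02 -0.    0.02] op 0.199 q [-0.75  0.45  1.4  -0.    1.3   0.67]
tool x [ 0.146 -0.989 -0.001] y [-0.002  0.001 -1.   ] z [ 0.989  0.146 -0.002]
turn units [ 0.02 -0.13 -0.01]
shift units [ 0.17  1.81 -0.1 ] world d [-0.0039 -0.009  -0.0906]
```

>>> apply_moves:
  plan: "0.17 0.3 -0.1 0 -0.13 0 0; 0 0.5 0 0 0 0 0; 0 0.5 0 0 0 0 0; 0 0.4 0 0 0 0 0; 0 0 0 0 0 0 0"

```text
time_s: 33.95
eef_pos: [0.5584, -0.3674, 0.0914]
eef_rot: [0.54, -0.54, 0.46, -0.453]
wrist_force: [-0.8, 1.6, -7.6]
opening: 0.201
```

```bash
python3 - <<'E'
from h import *
go([.5594,-.3744,.05],-80.7);snap('scene','s34');snap('top','t34')
a=cv2.imread('pics/s34.png');b=cv2.imread('pics/t34.png')
f=lambda i:cv2.resize(i,(400,400),interpolation=cv2.INTER_CUBIC)
cv2.imwrite('pics/c34.png',np.hstack([f(a[180:280,90:190]),f(b[150:250,370:470])]))
E
```

```text
t 33.95 p [ 0.5584 -0.3674  0.0914] F [-0.8  1.6 -7.6] T [ 0.06  0.06 -0.02] op 0.201 q [-0.76  0.54  1.45  0.    1.16  0.64]
tool x [ 0.166 -0.986 -0.009] y [-0.008  0.008 -1.   ] z [ 0.986  0.166 -0.006]
turn units [ 0.05  0.04 -0.07]
shift units [0.15 0.83 0.  ] world d [ 0.001  -0.007  -0.0414]
```

View pics/c34.png

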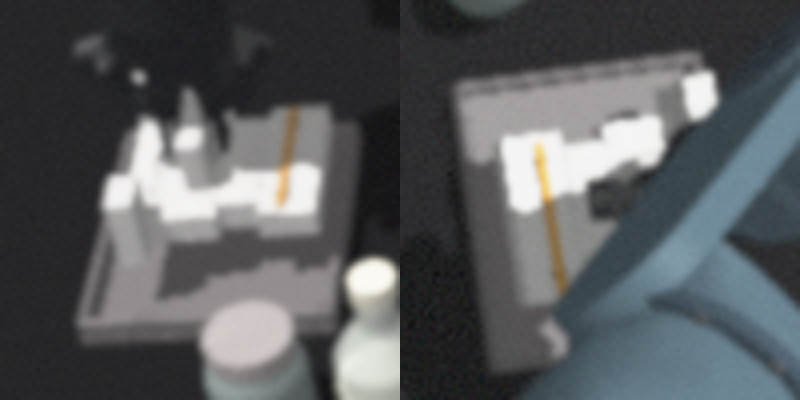

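```bash
python3 - <<'E'
from h import *
# far lug top-face corners, underside at TCP-.0434
z=.0914-.0434+.056
print(back('top',370+318/4,150+75/4,z),back('top',370+318/4,150+108/4,z)); 
R=Rt().as_matrix();e=np.array([.5584,-.3674,0]);
for lx in(.045,.075): print(e+R[:,2]*lx+R[:,0]*.05)
st()
E
```

```text
[ 0.63854063 -0.41167603  0.104     ] [ 0.61731494 -0.41174748  0.104     ]
[ 6.11079816e-01 -4.09230607e-01 -1.93054216e-04]
[ 6.40663027e-01 -4.04247484e-01 -2.39344876e-04]
t 34.05 p [ 0.5608 -0.3699  0.0962] F [-0.3 -0.7 -5.6] T [-0.05 -0.04 -0.04] op 0.199 q [-0.76  0.54  1.44  0.    1.16  0.64]
tool x [ 0.166 -0.986 -0.002] y [-0.002  0.002 -1.   ] z [ 0.986  0.166 -0.002]
```

>>> apply_moves:
  plan: "0.1 0.3 0 0.05 0 -0.05 0; 0 0.2 0 0 0 0 0; 0 0.1 0 0 0 0 0; 0 0.05 0 0 0 0 0; 0 0 0 0 0 0 0"

```text
time_s: 34.55
eef_pos: [0.5621, -0.3764, 0.0651]
eef_rot: [0.54, -0.539, 0.454, -0.46]
wrist_force: [0.8, 0.2, -6.6]
opening: 0.2
```

```bash
python3 - <<'E'
from h import *
go([.5594,-.3734,.05],-80.7)
E
```

```text
t 34.55 p [ 0.5621 -0.3764  0.0651] F [ 0.8  0.2 -6.6] T [-0.03 -0.03 -0.01] op 0.2 q [-0.77  0.58  1.45  0.    1.1   0.64]
tool x [ 0.165 -0.986  0.006] y [ 0.007 -0.005 -1.   ] z [0.986 0.165 0.006]
turn units [-0.05  0.03  0.05]
shift units [-0.07  0.3  -0.05] world d [-0.0027  0.003  -0.0151]
```

>>> apply_moves:
  plan: "-0.05 0.15 -0.04 -0.05 0 0.05 0; 0 0.08 0 0 0 0 0; 0 0.04 0 0 0 0 0; 0 0 0 0 0 0 0; 0 0 0 0 0 0 0"

```text
time_s: 35.05
eef_pos: [0.5598, -0.3746, 0.0516]
eef_rot: [-0.54, 0.54, -0.457, 0.457]
wrist_force: [0.1, 0.5, -6.5]
opening: 0.202
```

>>> apply_moves:
  plan: "0 0.02 0 0 0 0 0; 0 0.02 0 0 0 0 0; 0 0 0 0 0 0 0; 0 0 0 0 0 0 0; 0 0 0 0 0 0 0"

```text
time_s: 35.55
eef_pos: [0.5598, -0.3745, 0.0496]
eef_rot: [-0.54, 0.54, -0.457, 0.457]
wrist_force: [-0.2, -0.2, -7.2]
opening: 0.201
```

```bash
python3 - <<'E'
from h import *
st()
E
```

```text
t 35.55 p [ 0.5598 -0.3745  0.0496] F [-0.2 -0.2 -7.2] T [-0.03 -0.03  0.02] op 0.201 q [-0.77  0.6   1.46  0.    1.08  0.64]
tool x [ 0.165 -0.986  0.   ] y [ 0. -0. -1.] z [0.986 0.165 0.   ]
```

>>> apply_moves:
  plan: "0 0.02 0 0 0 0 0; 0 0.02 0 0 0 0 0; 0 0.02 0 0 0 0 0; 0 0 0 0 0 0 0; 0 0 0 0 0 0 0"

```text
time_s: 36.05
eef_pos: [0.5599, -0.3746, 0.0493]
eef_rot: [-0.54, 0.54, -0.457, 0.457]
wrist_force: [-7.9, 5.5, 12.7]
opening: 0.202
```

>>> apply_moves:
  plan: "0 -0.02 0 0 0 0 0; 0 0 0 0 0 0 0.4; 0 0 0 0 0 0 0.7; 0 0 0 0 0 0 0.8; 0 0 0 0 0 0 0.8"

```text
time_s: 36.55
eef_pos: [0.56, -0.3747, 0.0477]
eef_rot: [-0.54, 0.54, -0.457, 0.457]
wrist_force: [-0.4, -0.5, -0.2]
opening: 0.796
```

>>> apply_moves:
  plan: "0 -0.2 0 0 0 0 0.8; 0 -0.5 0 0 0 0 0.8; 0 -0.9 0 0 0 0 0.8; 0 -1 0 0 0 0 0.8; -0.3 -1 -0.3 0 0 0 0.8"

```text
time_s: 37.05
eef_pos: [0.5448, -0.3641, 0.2267]
eef_rot: [-0.54, 0.54, -0.456, 0.458]
wrist_force: [1.6, -0.3, 1.3]
opening: 0.8
```

>>> apply_moves:
  plan: "-0.6 -0.2 -0.6 0 0 0 0.8; -0.7 0 -0.7 0 0 0 0.8; -0.7 0 -0.7 0 0 0 0.8; -0.5 0 -0.5 0 0 0 0.8; 0 0 0 0 0 0 0.8"

```text
time_s: 37.55
eef_pos: [0.3972, -0.2575, 0.2337]
eef_rot: [0.54, -0.54, 0.457, -0.456]
wrist_force: [0.4, -0.4, -0.2]
opening: 0.802
```

```bash
python3 - <<'E'
from h import *
st();snap('scene','s36');snap('top','t36')
a=cv2.imread('pics/s36.png');b=cv2.imread('pics/t36.png')
f=lambda i:cv2.resize(i,(400,400),interpolation=cv2.INTER_CUBIC)
cv2.imwrite('pics/c36.png',np.hstack([f(a[180:280,90:190]),f(b[150:250,370:470])]))
E
```

```text
t 37.55 p [ 0.3972 -0.2575  0.2337] F [ 0.4 -0.4 -0.2] T [0.02 0.   0.01] op 0.802 q [-0.83 -0.04  1.86 -0.    1.32  0.58]
tool x [ 0.165 -0.986 -0.001] y [-0.001  0.001 -1.   ] z [ 0.986  0.165 -0.001]
```

View pics/c36.png

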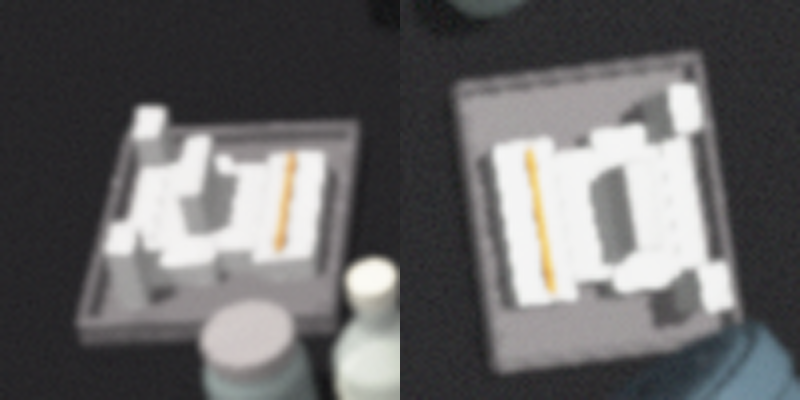

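View pics/s36.png

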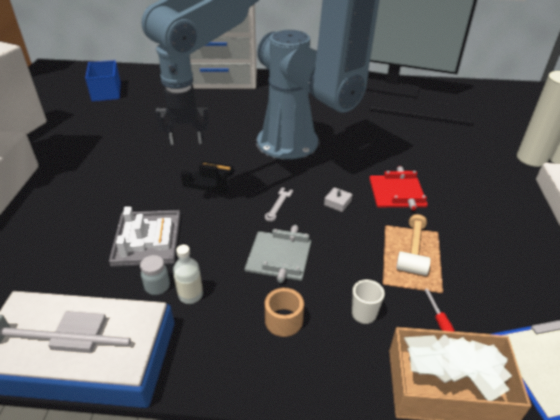

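```bash
python3 -c "
from bench import ctrl
print(ctrl.hand_in())"
```

```text
the job is handed in; nothing more can be done
None
```

I handed the job in at about 37.6 s of the 70 s allowed; no verdict came back. The insert is out of the guide and lying in the grey tray, and the mallet is back on its pad.

- **Tapping:** I took the mallet by its handle and used light pushing taps, near and far lug in turn, each keeping the lead under about 6 mm. The wrist readings at the end of each move peaked at about 37 N, so I did not see the force in between.
- **Release:** The insert finally moved with almost no resistance (about 1 N), and the pictures put both lugs about 34 mm forward. I had no direct reading of the plunger joints. The plungers letting go is inferred from that free movement and from the plunger tips showing in the waist of the insert.
- **Mallet:** I laid it back flat on the cork pad. The pictures show it flat, with the head and grip point over the pad and the fingers off it.
- **Insert:** I lifted it by the rib, with the wrist carrying about 6 N, which matches its mass. I turned it about 16° to line up with the tray. The last pictures show it flat, right way up and inside the walls, with the gripper clear.
- **Bystanders:** All look unmoved in the last scene picture.
- **Camera disagreement:** The two cameras differed by 6 to 10 mm in places, more than the stated 2 mm. I used the average of the two, and every contact and grasp came where that predicted, to within a few millimetres.

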